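# Tap a cast bearing cup square into a pump head

## Task

A new bearing cup is ready in its open casting mould: lift it out and stand it, flange up, in the mouth of the bore on top of the pump head. Then take the drift from the wooden tool block and, holding it upright, tap the cup in with short strokes on opposite sides of its rim in turn, so that it enters square and never cocks, until its flange sits flat on the pump head all round. Finish by putting the drift back in its hole, tip down, and leave the other things on the bench where they are.

Things in the scene. Friction and masses are not known exactly. Their poses are not given: they have to be found in the camera images.
- cup: Black cast bearing cup, a flanged ring, 45 g; origin at the centre of its foot (underside), z up its axis. Skirt 40 mm wide, 16 mm long (tapered to 38 mm at the foot); flange 50 mm wide from 16 to 26 mm height; a 24 mm hole goes right through, so there is no middle to push on. Starts in the mould, flange up. Round: yaw is free.
- cup_rim (a point): Centre of the cup's flat top, 26 mm above its origin. The rim to tap is the flat ring round this point, 15 to 24 mm from it. A stroke needs about 5 to 15 N; it drives that side down and tips the cup that way. 2 to 4 mm on one side, then the same opposite (any diameter), brings it in square in about six to eight strokes; one side only cocks and jams it.
- mould: Aluminium lower half of a casting mould, 90 x 90 x 30 mm, fixed, lid off; origin at the centre of its underside, z up. The flange lies on a floor at 22 mm height between two jaws that rise to 30 mm on the +x and -x sides. Along y a finger channel 37 mm wide, floor at 22 mm, runs right across: grip the flange on its +y and -y sides.
- cavity (a point): Mouth of the mould's skirt cavity (43 mm wide, 16.5 mm deep), 22 mm above the mould's underside, on its axis; axes as the mould's. The jaws leave the flange 1.5 mm of play. Four steel dowel pins, 8 mm thick, stand 6 mm above the jaws near the mould's corners.
- pump_head: Aluminium pump head, fixed: foot plate 128 (x) x 88 (y) x 10 mm, block 92 x 84 mm on it up to 46 mm height, hose barbs on its +x and -x sides; origin at the centre of its underside, z up. Its bore, 41.6 mm wide and 30 mm deep, is lined with a tolerance ring: eight sprung steel waves that give way outward and grip the cup's skirt.
- bore (a point): Centre of the bore's mouth in the pump head's flat top face, 46 mm above its underside; z up. Set in by hand, the cup comes to rest with its foot 5 to 7 mm below this point and its flange about 10 mm above the face; it stays where it is driven. Fully home its origin is 16 mm below this point, the flange flat on the face, and resistance turns hard.
- drift: Drift (hand punch), round, 112 mm long, 170 g: brass body 18 mm wide from 22 to 104 mm, white plastic tip 12 mm wide at the lower end; origin at the centre of the tip's flat end face, z along its axis toward the head. Starts upright in the tool block, tip down, 82 mm of it above the block. Yaw is free.
- drift_tip (a point): Centre of the drift's flat tip face (the same point as the drift's origin).
- tool_block: Wooden tool block, 50 (x) x 92 (y) x 40 mm, fixed; origin at the centre of its underside, z up. A 21.5 mm hole in its middle holds the drift.
- drift_hole (a point): Mouth of the drift's hole at the tool block's top, 40 mm above its underside; the hole is 30 mm deep, so the drift's tip stands 30 mm below this point when put away.
- parts_box: Flat blue box of fittings with a clear lid, 75 x 129 x 34 mm, a bystander; origin at the centre of its underside.
- dish: Round lidded dish, 60 mm wide, 16 mm high, a bystander; origin at the centre of its underside.
- screwdriver: Screwdriver, 182 mm long, lying, a bystander; origin below its middle, x along its length.
- tap: Small spare stopcock tap with four blue wings, 30 mm wide, 24 mm high, a bystander; origin at the centre of its underside.
Not all that is in view belongs to the job. What is meant by the cup is not blue or white, and is the smaller of those in its own colour.

How it is judged:
On the way, in this order (a step that is already met when the one before it is completed fails the run):
1. the cup is lifted clear of the mould (z of cup in the frame of cavity above 0.015 m), for 0.1 s.
2. the cup stands square and let go in the mouth of the bore (horizontal distance between cup and bore below 0.004 m and z of cup in the frame of bore between -0.0105 and -0.003 m and angle between cup's own z axis and vertical below 0.12 rad and contact force between the fingers and cup below 0.1 N), for 0.2 s.
3. the drift is drawn out of the tool block (z of drift in the frame of drift_hole above 0.005 m), for 0.1 s.
4. the cup is tapped more than half way in (z of cup in the frame of bore below -0.011 m and horizontal distance between cup and bore below 0.004 m), for 0.1 s.
5. the cup is home, square, its flange on the pump head (z of cup in the frame of bore below -0.0145 m and horizontal distance between cup and bore below 0.003 m and angle between cup's own z axis and vertical below 0.035 rad), for 0.2 s.
At the end, for the whole second after the job is handed in: The cup is in the bore with its foot at least 14.5 mm below the top face (fully home is 16 mm), within 3 mm of the bore's axis and tilted less than 2 degrees; the drift stands in its hole in the tool block, tip down, at least 25 mm deep; both are at rest and released (all of step 5 and horizontal distance between drift and drift_hole below 0.008 m and z of drift in the frame of drift_hole below -0.025 m and angle between drift's own z axis and vertical below 0.2 rad and linear speed of each of cup, drift below 0.02 m/s); the robot touches nothing.
It fails at once if the cup cocks in the bore (tips more than 10 degrees while its foot is in it) (horizontal distance between cup and bore below 0.01 m and z of cup in the frame of bore below -0.003 m and angle between cup's own z axis and vertical above 0.17 rad).
It fails at once if the cup is pushed in with the fingers or the hand instead of the drift (horizontal distance between cup and bore below 0.006 m and z of cup in the frame of bore below -0.0105 m and contact force between any of the fingers, the arm and cup above 2 N).
It fails at once if the cup is driven with the drift not held upright (more than 30 degrees over) (contact force between drift and cup above 2 N and angle between drift's own z axis and vertical above 0.52 rad).
It fails at once if another thing on the bench is disturbed (moved more than 2 cm) (distance of any of parts_box, dish, screwdriver, tap from where it was at the start of the episode above 0.02 m).
It also fails if it takes over 61 s, if anything falls off the work surface, if the arm or the gripper's body presses on something with over 40 N, if the wrist force passes 120 N, or if a joint passes its speed limit or range.

## Robot

A 6-joint arm with a two-finger parallel gripper is mounted at the origin on the work surface; the furniture and walls round the work are solid. World frame = base frame: x ahead of the robot, y to its left, z up, the work surface at z = 0. Lengths are in m, angles in rad, forces in N, time in s.
With the tool pointing down it reaches from about 0.4 to 0.825 m from the base axis. Payload 7 kg.
Tool frame: the origin (TCP) lies midway between the tips of the shut fingers; the grasp point (between the pads) lies hold_point_z behind it (hold_point_z is the distance from the TCP to the grasp point, in m); z points along the fingers, x is the direction in which the jaws open and shut, and the axes are right-handed (so a half turn about z gives the same grasp; the last joint's range is limited). The gripper opens to 88 mm and grips with 3 to 60 N. Pads are 19 mm wide; open, the fingers measure 130 mm over their backs; the gripper's body (78 mm by 193 mm) begins 47 mm behind the grasp point.
Start: joints at [1.427, 0.359, 0.012, 0, -1.224, -0.288], TCP at [0.282, 0.613, 0.19] pointing down, gripper open.
Joint ranges: [-3.07, 3.07], [-1.43, 2.12], [-1.02, 1.25], [-3.03, 1.67], [-3.05, -0], [-3.03, 3.03]. Speed limits (rad/s): [2.39, 2.39, 3.01, 3.14, 3.14, 3.14].

## Interface

Orientations are given as a unit quaternion [x, y, z, w].
In Python, from rig import * gives the robot as it stands.
- The arm moves only by the tool play_rows, never from a script. Its argument "targets" is a list of rows, each a list of 5 numbers: the shift along the world's x, y, z in m, then the turn about the world's z in rad, then the closure, from -1 (fully open) to 1 (shut). A call has 1 to 5 rows; each row is the pose to reach, as a shift and turn from the pose commanded when the call began; what a row does not reach only later rows make up. A row lasts 1/8 s, in which the tool goes at most 62.5 mm and 10.7 degrees, less where a joint would pass 70% of its speed; a pose out of reach is approached as far as the arm can. A call with a gripper value outside its range is refused whole. The fingers move at their own pace and stop on an object; "newtons" is the grip in N (left out, the last holds). Time passes only in rows, so rows that repeat a pose let the fingers close. It gives the time, the measured TCP pose, the force and the opening at its end, in the units of the state.
- sense(): the state, without advancing time (a new reading comes with each control period).
- grab_frame(name): name is "scene" or "top" or "wrist"; returns a dict with "image" (400x640x3 uint8, blue, green, red), "intrinsics" (3x3 intrinsics, pixels), "k1" (the pictures are not rectified: a ray, as slopes to the right and down, at radius r is drawn at 1 + k1 r^2 times it, then the intrinsics apply), "R" (3x3) and "t" (3): a world point X has camera coordinates R X + t. Camera axes: x right, y down, z forward; pixel columns grow to the right and rows downward; lengths in m; the calibration is good to about 2 mm. A picture is of the moment at which its call begins. There is no depth.
- finish_job(): hands the job in, once; it reports no verdict.
The state is a dict: "t": time; "q": joint angles; "qd": joint speeds; "tau": joint torques, N m; "ee_pos": TCP position; "tool_rot": TCP orientation; "contact_force": force on the tool from outside, world axes, zero at the start; "torque": the same for the moment, N m; "gripper_width": opening from 0.0 (shut) to 1.0 (fully open).
Only numpy, scipy, OpenCV 4.12 (cv2) and the standard library are available. Lean on these libraries where they do the work, as an engineer would, in place of code of your own. Each camera call takes 0.05 s, during which the arm holds its last target.

## Working session

There is one attempt and no reset: what is moved stays moved. The work goes in short steps, Python scripts to look and compute and a tool call to move; the robot and the scene stay as the last step left them, time stands still between calls to the robot, and variables do not carry over. Pictures are saved under pics/ and viewed, and the job is handed in when it is done.

Besides the shell and the picture viewer there is one more tool, called after ">>>" as name([rows], argument=value, ...), one row to a line, values as JSON. play_rows: Moves the arm, as the interface text tells. Its arguments: {"type":"object","properties":{"targets":{"type":"array","items":{"type":"array","items":{"type":"number"}}},"newtons":{"type":"number"}},"required":["targets"]}

```bash
ls; mkdir -p pics; cat > h.py <<'E'
import sys; sys.path.insert(0,'.')
from rig import *
import numpy as np, cv2, pickle
def snap(name,tag):
    f=grab_frame(name); cv2.imwrite(f'pics/{tag}.png',f['image']); pickle.dump(f,open(f'pics/{tag}.pkl','wb')); return f
def load(tag): return pickle.load(open(f'pics/{tag}.pkl','rb'))
def ray(f,u,v):
    K=np.array(f['intrinsics']);k=f['k1']
    d=cv2.undistortPoints(np.array([[[u,v]]],float),K,np.array([k,0,0,0.]),None)[0,0]
    R=np.array(f['R']);t=np.array(f['t'])
    return -R.T@t, R.T@np.array([d[0],d[1],1.])
def onz(f,u,v,z):
    o,d=ray(f,u,v); return o+d*(z-o[2])/d[2]
def tri(obs):
    A=np.zeros((3,3));b=np.zeros(3);L=[]
    for f,u,v in obs:
        o,d=ray(f,u,v);d=d/np.linalg.norm(d);P=np.eye(3)-np.outer(d,d);A+=P;b+=P@o;L.append((o,P))
    X=np.linalg.solve(A,b); return X,[np.linalg.norm(P@(X-o)) for o,P in L]
def proj(f,X):
    p,_=cv2.projectPoints(np.array(X,float).reshape(-1,1,3),cv2.Rodrigues(np.array(f['R']))[0],np.array(f['t'],float),np.array(f['intrinsics']),np.array([f['k1'],0,0,0.]));return p[:,0]
E
python3 - <<'E'
from h import *
import rig
print(sense(), [n for n in dir(rig) if not n.startswith('_')])
for n in ['scene','top','wrist']:
    f=snap(n,n+'0'); print(n,f['intrinsics'],f['k1'],-np.array(f['R']).T@f['t'])
E
```

```text
pics
{'t': 0.0, 'q': array([ 1.42710610e+00,  3.59408867e-01,  1.10403272e-02, -3.60419106e-04,
       -1.22409659e+00, -2.88127763e-01]), 'qd': array([ 6.40176634e-04, -1.75471460e-03,  1.02457884e-03, -2.05306527e-03,
        6.96088769e-04,  6.28939610e-05]), 'tau': array([ 5.00635906e-04, -5.82717168e+01,  2.93061858e+01,  6.99752882e+00,
        6.89646535e-03, -1.58378393e-04]), 'ee_pos': array([0.28227968, 0.61252331, 0.18929861]), 'tool_rot': array([-5.39150024e-01,  8.42209313e-01, -5.20192940e-04, -6.74041198e-04]), 'contact_force': array([ 0.4631768 ,  0.40044581, -0.19181873]), 'torque': array([-0.02057278, -0.01362891, -0.02269328]), 'gripper_width': 1.00352716245374} ['Unreachable', 'finish_job', 'grab_frame', 'hold_point_z', 'sense']
scene [[442.91662827   0.         322.8242014 ]
 [  0.         442.91662827 202.84409294]
 [  0.           0.           1.        ]] -0.017613805107247523 [-0.36602414 -0.45172868  0.7236652 ]
top [[479.06317867   0.         316.05346771]
 [  0.         479.06317867 195.93011251]
 [  0.           0.           1.        ]] 0.00953861617051299 [0.34180726 0.22234624 1.17357281]
wrist [[292.55400107   0.         318.77360383]
 [  0.         292.55400107 202.15113335]
 [  0.           0.           1.        ]] -0.026045098013903582 [0.35345136 0.57983543 0.3842726 ]
```

View pics/scene0.png

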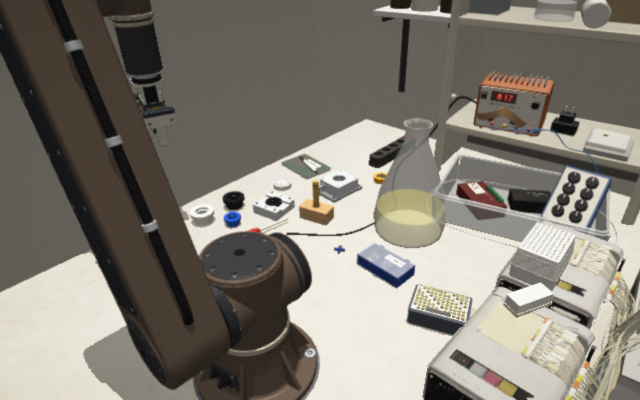

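View pics/top0.png

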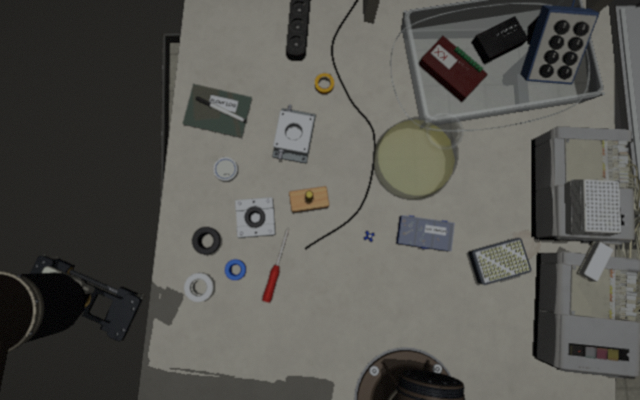

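View pics/wrist0.png

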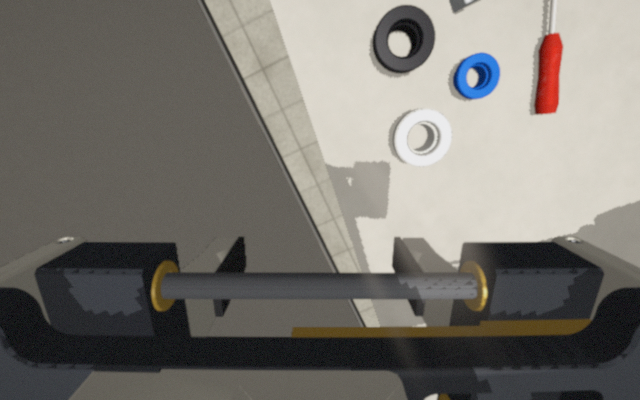

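```bash
python3 -c "
from h import *
print(hold_point_z)"
```

```text
0.0188
```

```bash
python3 - <<'E'
from h import *
f=load('top0')
im=f['image'][70:310,170:350]; cv2.imwrite('pics/topcrop.png',cv2.resize(im,None,fx=2.5,fy=2.5,interpolation=cv2.INTER_CUBIC)[:600])
g=load('scene0')
im=g['image'][140:260,180:400]; cv2.imwrite('pics/scenecrop.png',cv2.resize(im,None,fx=3.6,fy=3.6,interpolation=cv2.INTER_CUBIC))
for n,u,v,z in [('cup',255,217,.046),('blackring',207,240,.026),('bore',293,131,.046),('block',309,200,.04),('drifthead',309,196,.122),('dish',226,169,.016),('tap',369,237,.02),('sd',275,265,.01),('box',425,232,.034)]: 
    X=onz(f,u,v,z);print(n,X.round(3),np.hypot(*X[:2]).round(3),proj(g,X).round(0))
E
```

```text
cup [0.437 0.343 0.046] 0.555 [[273. 197.]]
blackring [0.387 0.459 0.026] 0.6 [[234. 199.]]
bore [0.643 0.249 0.046] 0.69 [[338. 178.]]
block [0.475 0.215 0.04 ] 0.521 [[315. 207.]]
drifthead [0.474 0.215 0.122] 0.521 [[314. 182.]]
dish [0.559 0.415 0.016] 0.696 [[282. 183.]]
tap [0.385 0.072 0.02 ] 0.391 [[338. 245.]]
sd [0.324 0.3   0.01 ] 0.441 [[258. 231.]]
box [ 0.393 -0.06   0.034] 0.397 [[384. 258.]]
```

View pics/topcrop.png

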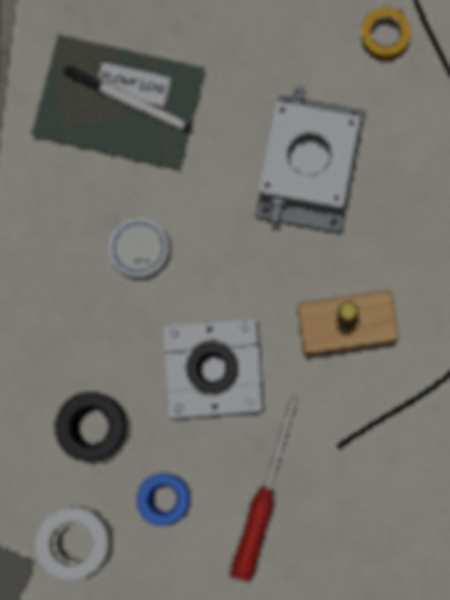

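View pics/scenecrop.png

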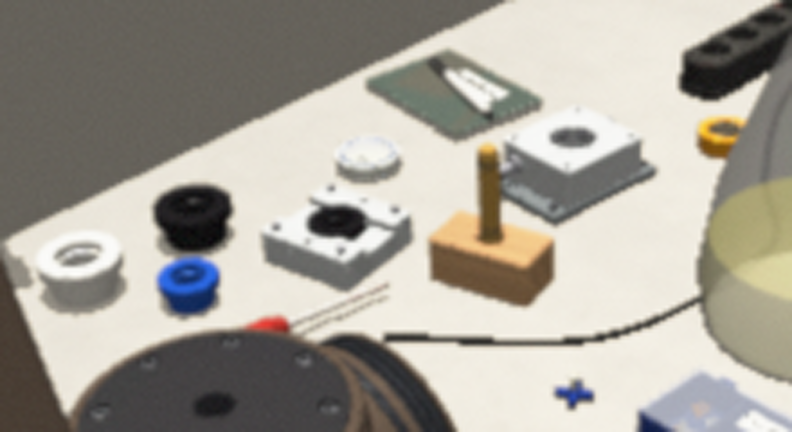

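>>> play_rows([
  [0.05,-0.04,0.02,0.15,-1],
  [0.08,-0.09,0.04,0.3,-1],
  [0.1,-0.14,0.05,0.46,-1],
  [0.11,-0.2,0.06,0.46,-1],
  [0.11,-0.23,0.06,0.46,-1],
])

```text
t: 0.78
ee_pos: [0.3932, 0.3805, 0.2513]
tool_rot: [0.716, -0.698, -0.0, -0.001]
contact_force: [-0.1, 1.0, -0.8]
gripper_width: 1.001
```

```bash
python3 - <<'E'
from h import *
s=sense();print(s['t'],s['ee_pos'],s['tool_rot'],s['q'])
f=snap('wrist','w1');print(np.array(f['R']).round(3),-np.array(f['R']).T@f['t'])
E
```

```text
0.775 [0.3931769  0.38053236 0.25127594] [ 7.16400609e-01 -6.97688793e-01 -1.39224115e-04 -7.04474953e-04] [ 1.12735077e+00  1.11822552e-01 -1.74792212e-01  1.99536402e-04
 -1.28275817e+00  4.69852295e-01]
[[ 0.025 -1.     0.   ]
 [-0.956 -0.024  0.291]
 [-0.291 -0.007 -0.957]] [0.47125785 0.38222855 0.44619321]
```

View pics/w1.png

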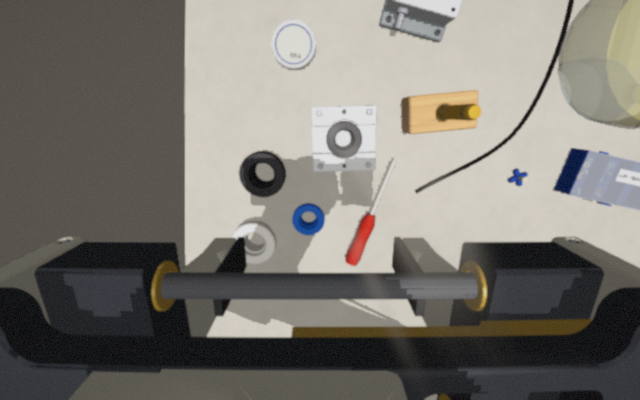

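>>> play_rows([
  [0.05,-0.04,-0.02,0,-1],
  [0.09,-0.09,-0.03,0,-1],
  [0.09,-0.09,-0.03,0,-1],
])

```text
t: 1.2
ee_pos: [0.4836, 0.29, 0.2189]
tool_rot: [0.716, -0.698, 0.0, 0.001]
contact_force: [-0.0, 1.7, -0.1]
gripper_width: 1.0
```

```bash
python3 - <<'E'
from h import *
s=sense();print(s['t'],s['ee_pos'])
f=snap('wrist','w2');
for t in ['w1','w2']:
    f=load(t); im=f['image'][0:230,180:540];cv2.imwrite(f'pics/{t}c.png',cv2.resize(im,None,fx=2.2,fy=2.2,interpolation=cv2.INTER_CUBIC))
E
```

```text
1.2 [0.48360845 0.29002794 0.21891482]
```

View pics/w2c.png

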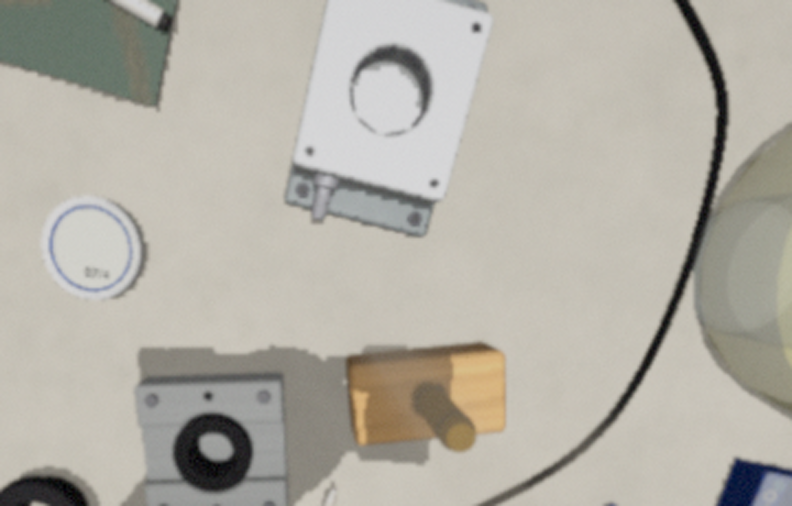

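View pics/w1c.png

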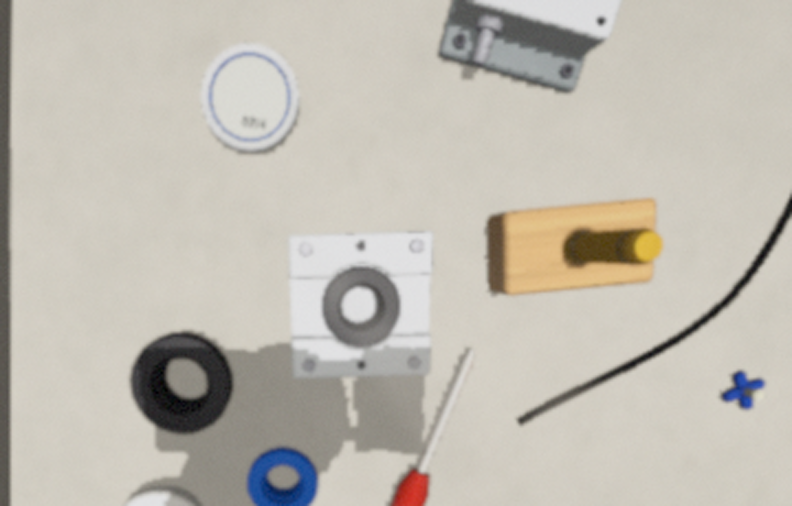

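```bash
cat > m.py <<'E'
from h import *
def dark(f,u,v,r,th,mina=30):
    g=cv2.cvtColor(f['image'],cv2.COLOR_BGR2GRAY)
    m=np.zeros_like(g); y0,x0=max(0,v-r),max(0,u-r)
    sub=g[y0:v+r,x0:u+r]; k=cv2.resize(sub,None,fx=4,fy=4,interpolation=cv2.INTER_CUBIC)
    b=(k<th).astype(np.uint8)
    cs,_=cv2.findContours(b,cv2.RETR_EXTERNAL,cv2.CHAIN_APPROX_NONE)
    out=[]
    for c in cs:
        if len(c)<mina: continue
        (cx,cy),ax,an=cv2.fitEllipse(cv2.convexHull(c)) if len(cv2.convexHull(c))>5 else ((0,0),(0,0),0)
        out.append(((cx+.5)/4-.5+x0,(cy+.5)/4-.5+y0,ax[0]/4,ax[1]/4,an))
    return out
E
python3 - <<'E'
from m import *
w1,w2,t0=load('w1'),load('w2'),load('top0')
g=cv2.cvtColor(w1['image'],cv2.COLOR_BGR2GRAY);print(g[138,305:385:3]); print(g[110:180:3,344])
g=cv2.cvtColor(w2['image'],cv2.COLOR_BGR2GRAY);print(g[205,240:320:3])
g=cv2.cvtColor(t0['image'],cv2.COLOR_BGR2GRAY);print(g[217,232:280:2])
for th in (110,130,150): print(th,[np.round(o,1) for o in dark(w1,344,139,28,th)])
for th in (60,75,90): print(th,[np.round(o,1) for o in dark(w2,277,205,25,th)])
for th in (70,90,110): print(th,[np.round(o,1) for o in dark(t0,255,217,16,th)])
E
```

```text
[203 205 207 226 225 224 224 174 120 120 178 223 223 222 223 179  77 109
 111 203 225 223 224 222 206 205 206]
[136 161 225 198 105 115  99 200 224 222 222 221 159 105 127 121 175 199
 115 121 160 142 143 143]
[195 195 164 156 159 159 118  32  28  17  34 144 157 158 156 116  33  35
  75 155 154 157 155 134 132 133 134]
[123 123 133 145 145 143  95  44  33  60 141 145 145 141  72  47  56 139
 144 145 141 113 126 125]
110 [array([343.8, 165.5,   2.5,   2.9, 176. ]), array([332.8, 148.8,   4.4,  18.1, 141.9]), array([358.8, 136.9,   2.3,  11.3, 175.6]), array([344.4, 138.4,  21.2,  25. ,  49. ]), array([354.6, 126.8,   1.7,   5.4, 134.1]), array([350.4, 124.1,   2.1,   5.1, 121. ]), array([343. , 122.4,   1.2,   8.9,  89.6])]
130 [array([343.8, 165.6,   3.6,   3.7,  11.1]), array([343.7, 138.9,  34. ,  35.9,  13. ])]
150 [array([343.8, 165.4,   4.3,   4.8,  73.2]), array([320.1, 165.5,   5.4,   5.7,  45.4]), array([367.7, 164.3,   5. ,   5.1, 126.3]), array([343.7, 138.9,  34.8,  36.9,   7.2]), array([343.6, 111.3,   2.8,   2.9, 171. ])]
60 [array([276.5, 205.3,  34.5,  34.8, 141.6])]
75 [array([276.5, 205.3,  35. ,  35.4, 139.2])]
90 [array([276.5, 205.4,  35.6,  36.1, 143.5])]
70 [array([254.5, 216.7,  19.7,  20.6, 168.9])]
90 [array([254.4, 216.7,  20.6,  21.4, 168.9])]
110 [array([254.4, 216.7,  21.5,  22.5, 174.4])]
```

```bash
python3 - <<'E'
from m import *
w1,w2,t0,s0=load('w1'),load('w2'),load('top0'),load('scene0')
print('cup',tri([(w1,343.7,138.9),(w2,276.5,205.4)]),tri([(w1,343.7,138.9),(w2,276.5,205.4),(t0,254.4,216.7)]))
for f,p in ((w1,(343.7,138.9)),(w2,(276.5,205.4)),(t0,(254.4,216.7))): print(onz(f,*p,.048))
# yaw
a=onz(w1,320.1,165.5,.036);b=onz(w1,367.7,164.3,.036);print('pins',a,b,np.degrees(np.arctan2((a-b)[1],(a-b)[0])))
a=onz(w1,343.8,165.5,.03);b=onz(w1,343.6,111.3,.03);print('x dots',a,b,np.degrees(np.arctan2((b-a)[1],(b-a)[0])))
# pump
def spot(f,x,y,th=110):
    o=dark(f,x,y,6,th,8);return [tuple(np.round(q,1)) for q in o]
for f,n,pts in ((w2,'w2',[(397,13),(321,69),(377,83)]),(t0,'t0',[(283,114),(311,118),(277,145),(305,150)])):
    print(n,[spot(f,*p,th=130) for p in pts])
# drift head & bore edges
for f,n,(u,v),r in ((w2,'bore w2',(357,40),24),(t0,'bore t0',(293,131),12)):
    im=f['image'][v-r:v+r,u-r:u+r]; cv2.imwrite('pics/'+n.replace(' ','')+'.png',cv2.resize(im,(480,480),interpolation=cv2.INTER_CUBIC))
print(cv2.cvtColor(t0['image'],cv2.COLOR_BGR2GRAY)[118:146,293])
print(cv2.cvtColor(t0['image'],cv2.COLOR_BGR2GRAY)[131,280:306])
E
cd pics; python3 -c "
import cv2,numpy as np
cv2.imwrite('bores.png',np.hstack([cv2.imread('borew2.png'),cv2.imread('boret0.png')])[:,:800])
cv2.imwrite('bores.png',cv2.resize(np.hstack([cv2.imread('borew2.png'),cv2.imread('boret0.png')]),(800,400)))"
```

```text
cup (array([0.43797407, 0.34644674, 0.02826752]), [np.float64(9.673669173440713e-05), np.float64(9.673669173440561e-05)]) (array([0.4386923, 0.3461726, 0.0304858]), [np.float64(0.0007237869408918441), np.float64(7.028671776219875e-05), np.float64(0.0006928663584486317)])
[0.43948217 0.34806843 0.048     ]
[0.44439896 0.34373348 0.048     ]
[0.43774542 0.34385526 0.048     ]
pins [0.40078573 0.37853724 0.036     ] [0.40423858 0.31141311 0.036     ] 92.94468533984023
x dots [0.40062869 0.34452832 0.03      ] [0.47498226 0.34847356 0.03      ] 3.037293194016435
w2 [[(np.float64(396.1), np.float64(12.2), np.float64(3.1), np.float64(3.4), np.float64(161.8))], [(np.float64(320.4), np.float64(68.2), np.float64(1.7), np.float64(2.0), np.float64(175.9))], [(np.float64(376.9), np.float64(82.9), np.float64(1.8), np.float64(2.3), np.float64(59.8))]]
t0 [[(np.float64(276.6), np.float64(107.6), np.float64(0.0), np.float64(0.0), np.float64(0.0))], [(np.float64(304.6), np.float64(111.6), np.float64(0.0), np.float64(0.0), np.float64(0.0))], [(np.float64(276.4), np.float64(143.5), np.float64(3.0), np.float64(3.4), np.float64(41.2)), (np.float64(270.6), np.float64(138.6), np.float64(0.0), np.float64(0.0), np.float64(0.0))], [(np.float64(304.1), np.float64(148.7), np.float64(2.6), np.float64(2.9), np.float64(12.7)), (np.float64(298.6), np.float64(143.6), np.float64(0.0), np.float64(0.0), np.float64(0.0))]]
[145 144 145 141 120  80  45  44  82 120 141 144 145 145 144 144 145 144
 145 144 142 134 137 143 145 142 144 145]
[146 144 144 143 120  86  96 127 142 145 144 144 144 145 144 144 145 145
 145 142 130 108 111 135 145 144]
```

View pics/bores.png

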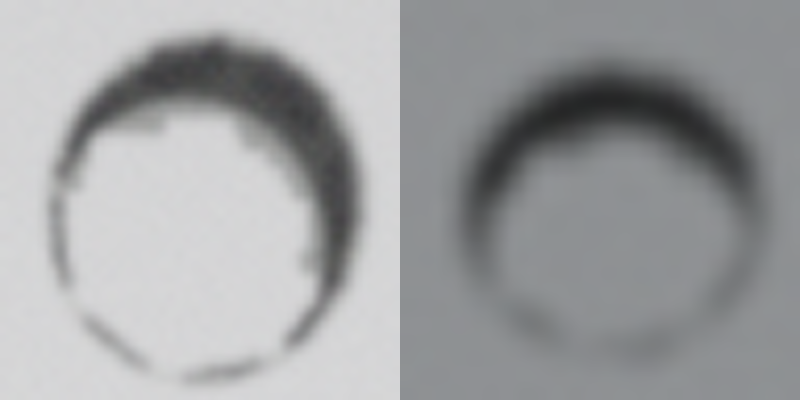

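```bash
python3 - <<'E'
from m import *
w1,w2,t0,s0=load('w1'),load('w2'),load('top0'),load('scene0')
for f,p in ((w1,(343.7,138.9)),(w2,(276.5,205.4)),(t0,(254.4,216.7))): print(onz(f,*p,.032))
print('bore',tri([(w2,357.2,40.7),(t0,293.3,131.2)]),onz(w2,357.2,40.7,.046),onz(t0,293.3,131.2,.046))
p=[onz(w2,*q,.046) for q in ((396.1,12.2),(320.4,68.2),(376.9,82.9))]
print('diag mid',(p[0]+p[1])/2, np.degrees(np.arctan2(*(p[1]-p[2])[[1,0]])))
print('bore dia', np.linalg.norm(onz(w2,338.5,40.7,.046)-onz(w2,375.9,40.7,.046)))
# drift head by colour
for n,f,(u,v) in (('w1',w1,(474,112)),('w2',w2,(389,197)),('t0',t0,(309,196))):
    h=cv2.cvtColor(f['image'],cv2.COLOR_BGR2HSV); print(n,h[v-1:v+1,u-14:u+14:2].tolist()[0]); 
E
```

```text
[0.43820537 0.34669583 0.032     ]
[0.43924554 0.34598911 0.032     ]
[0.43910918 0.34558251 0.032     ]
bore (array([0.64284094, 0.24881145, 0.04273104]), [np.float64(0.00043274540462157117), np.float64(0.0004327454046216944)]) [0.64171565 0.24934637 0.046     ] [0.64239254 0.24859569 0.046     ]
diag mid [0.64173457 0.24905378 0.046     ] 77.94734785667033
bore dia 0.04242182674891166
w1 [[19, 135, 70], [21, 156, 75], [20, 181, 89], [20, 181, 110], [23, 181, 165], [23, 175, 220], [23, 176, 223], [23, 174, 223], [23, 176, 222], [22, 175, 220], [21, 134, 219], [20, 28, 209], [21, 17, 208], [22, 18, 208]]
w2 [[17, 90, 156], [17, 82, 128], [20, 68, 112], [18, 84, 118], [19, 95, 131], [19, 113, 154], [19, 111, 156], [19, 118, 155], [19, 120, 155], [18, 112, 153], [19, 105, 156], [17, 85, 192], [17, 77, 196], [17, 75, 193]]
t0 [[17, 111, 140], [17, 112, 139], [16, 111, 140], [16, 112, 139], [16, 115, 135], [18, 129, 93], [26, 140, 131], [27, 135, 144], [26, 142, 122], [17, 119, 109], [17, 111, 140], [17, 109, 141], [17, 107, 140], [17, 107, 141]]
```

>>> play_rows([
  [-0.03,0.035,-0.04,0.027,-1],
  [-0.044,0.053,-0.09,0.027,-1],
  [-0.044,0.054,-0.12,0.027,-1],
  [-0.044,0.054,-0.12,0.027,-1],
], newtons=15)

```text
t: 1.75
ee_pos: [0.4367, 0.3468, 0.0983]
tool_rot: [0.727, -0.687, 0.0, 0.002]
contact_force: [0.0, 0.1, 0.1]
gripper_width: 0.998
```

```bash
python3 - <<'E'
from m import *
s=sense();print(s['t'],s['ee_pos'],s['tool_rot'])
f=snap('wrist','w3');snap('top','t3');snap('scene','s3')
print(proj(f,[s['ee_pos'],[.439,.346,.032]]))
E
```

```text
1.75 [0.43670854 0.34678949 0.09833679] [ 7.26867483e-01 -6.86774035e-01  2.75887050e-04  2.23864569e-03]
[[318.36853169 227.36184658]
 [319.1099897  198.23565187]]
```

View pics/w3.png

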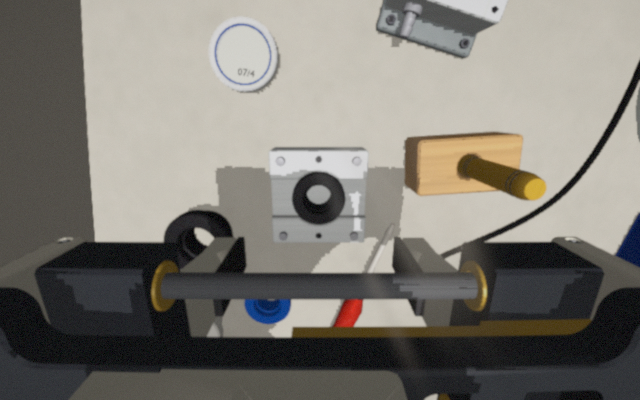

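View pics/t3.png

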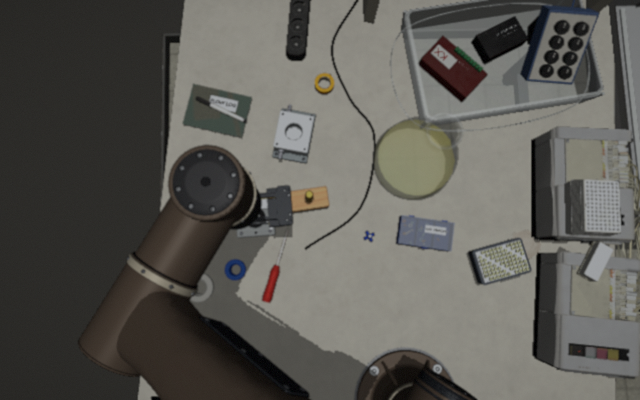

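>>> play_rows([
  [0.002,-0.001,-0.04,0,-1],
  [0.002,-0.001,-0.065,0,-1],
  [0.002,-0.001,-0.073,0,-1],
  [0.002,-0.001,-0.073,0,-1],
])

```text
t: 2.4
ee_pos: [0.4411, 0.3466, 0.0283]
tool_rot: [0.726, -0.687, 0.0, -0.001]
contact_force: [0.4, 0.4, -0.1]
gripper_width: 0.999
```

>>> play_rows([
  [-0.001,0,-0.002,0,-1],
  [-0.001,0,-0.003,0,-1],
])

```text
t: 2.65
ee_pos: [0.4398, 0.3466, 0.0252]
tool_rot: [0.726, -0.687, -0.0, -0.001]
contact_force: [-0.3, -0.2, 0.2]
gripper_width: 1.002
```

```bash
python3 - <<'E'
from m import *
s=sense();print(s['t'],s['ee_pos'],s['tool_rot'],s['contact_force'])
f=snap('wrist','w4')
s=sense();print(s['t'],s['ee_pos'],s['tool_rot'],s['contact_force'])
E
```

```text
2.65 [0.43981596 0.34656313 0.02519138] [ 7.26391767e-01 -6.87280365e-01 -1.25285806e-04 -8.27728710e-04] [-0.27808462 -0.19746534  0.2028079 ]
2.7 [0.439665   0.34634309 0.02483188] [ 7.26359515e-01 -6.87314751e-01 -1.04165883e-04 -5.25801297e-04] [0.79201361 0.15521043 0.04735048]
```

View pics/w4.png

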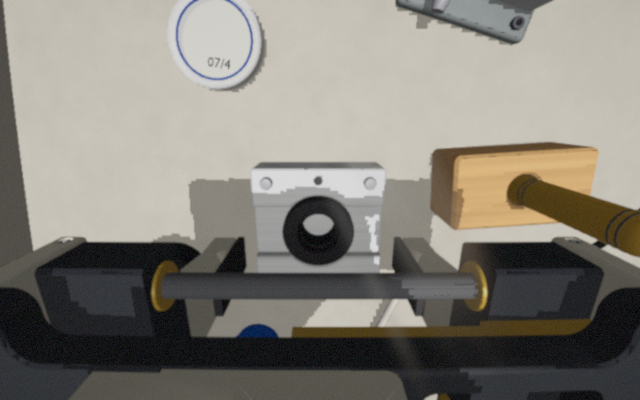

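>>> play_rows([
  [0,0,0,0,1],
  [0,0,0,0,1],
  [0,0,0,0,1],
  [0,0,0,0,1],
], newtons=15)

```text
t: 3.2
ee_pos: [0.4395, 0.346, 0.0242]
tool_rot: [0.726, -0.687, 0.0, 0.0]
contact_force: [-0.5, -0.7, -0.0]
gripper_width: 0.609
```

>>> play_rows([
  [0,0,0,0,1],
  [0,0,0,0,1],
], newtons=15)

```text
t: 3.45
ee_pos: [0.4395, 0.346, 0.0242]
tool_rot: [0.726, -0.687, 0.0, 0.0]
contact_force: [0.6, 0.1, -0.6]
gripper_width: 0.376
```

```bash
python3 - <<'E'
from m import *
f=snap('wrist','w5');s=sense();print(s['gripper_width'],s['contact_force'])
E
```

```text
0.33270833556796614 [ 0.2551007   0.59681675 -0.31871988]
```

View pics/w5.png

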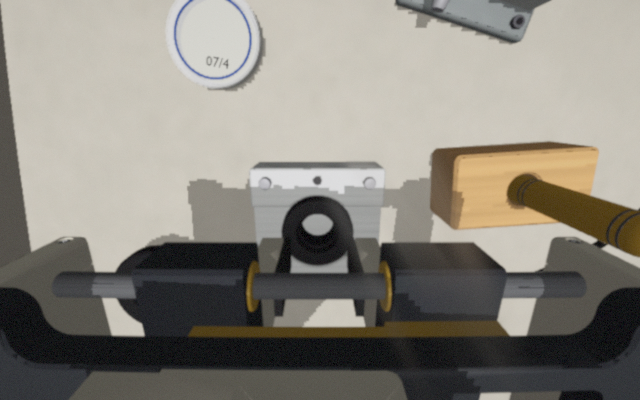

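```bash
python3 - <<'E'
from m import *
f=load('w5');s=sense();print(s['ee_pos'],s['gripper_width'],proj(f,[s['ee_pos']]))
R=np.array([[0,0,0]]);
a=load('w4')['image'][150:330,180:460];b=f['image'][150:330,180:460]
cv2.imwrite('pics/w45.png',cv2.resize(np.vstack([a,b]),None,fx=1.66,fy=1.66,interpolation=cv2.INTER_CUBIC))
cv2.imwrite('pics/w5z.png',cv2.resize(f['image'][180:330,220:420],(800,600),interpolation=cv2.INTER_CUBIC))
snap('top','t5');g=snap('scene','s5');cv2.imwrite('pics/s5z.png',cv2.resize(g['image'][150:250,210:350],(798,570),interpolation=cv2.INTER_CUBIC))
E
```

```text
[0.43950136 0.34604117 0.02425991] 0.33270833556796614 [[318.32507568 227.37481456]]
```

View pics/w5z.png

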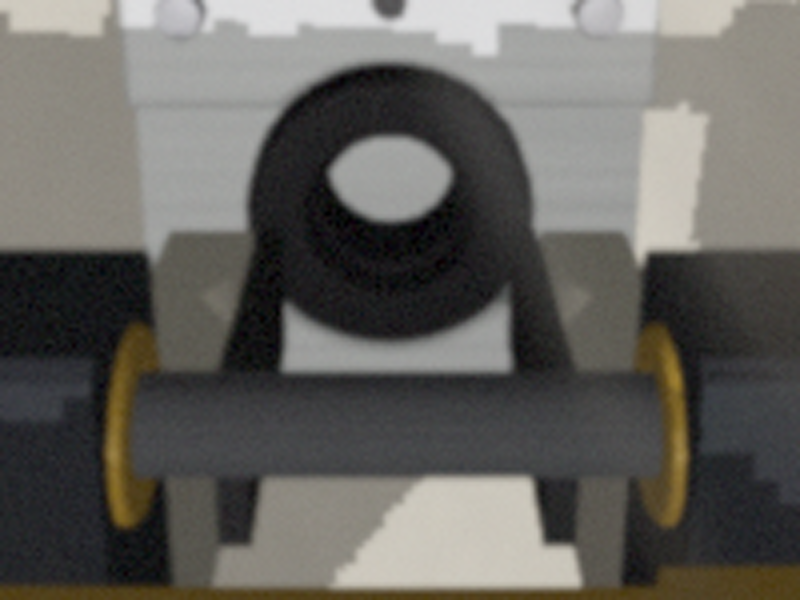

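View pics/s5z.png

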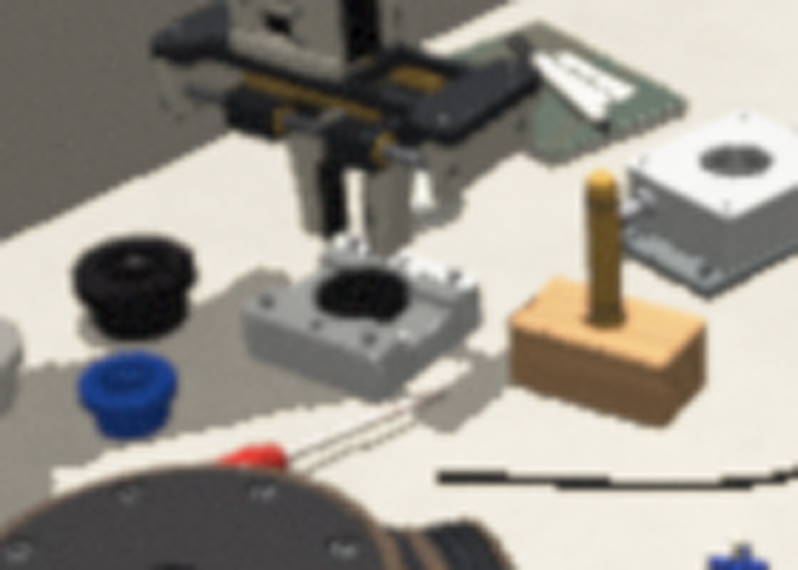

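```bash
python3 - <<'E'
from m import *
g=load('s5');s=sense();p=proj(g,[s['ee_pos'],[.439,.346,.032]]);print(s['t'],p,(p-[210,150])*5.7)
# tips at initial state in scene0
s0=load('scene0');p0=proj(s0,[[.2823,.6125,.1893]]);print(p0)
cv2.imwrite('pics/s0z.png',cv2.resize(s0['image'][0:180,60:260],(667,600),interpolation=cv2.INTER_CUBIC)); print((p0-[60,0])*3.333)
s3=load('s3');cv2.imwrite('pics/s3z.png',cv2.resize(s3['image'][130:250,200:360],(800,600),interpolation=cv2.INTER_CUBIC)); p=proj(s3,[[.4367,.3468,.0983]]);print((p-[200,130])*5)
E
```

```text
3.6 [[272.91963476 202.95210534]
 [272.5964908  200.81817722]] [[358.64191815 301.82700042]
 [356.79999757 289.66361016]]
[[162.15715967 150.36366833]]
[[340.48981317 501.16210656]]
[[349.88690031 258.19053244]]
```

View pics/s0z.png

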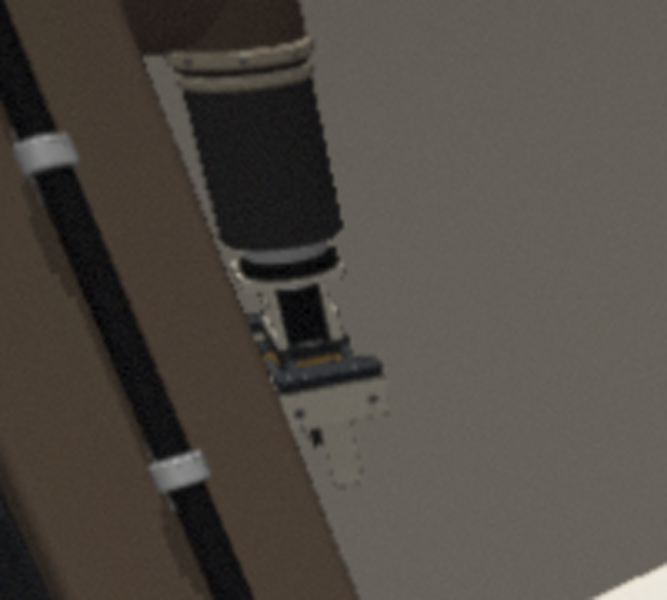

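View pics/s3z.png

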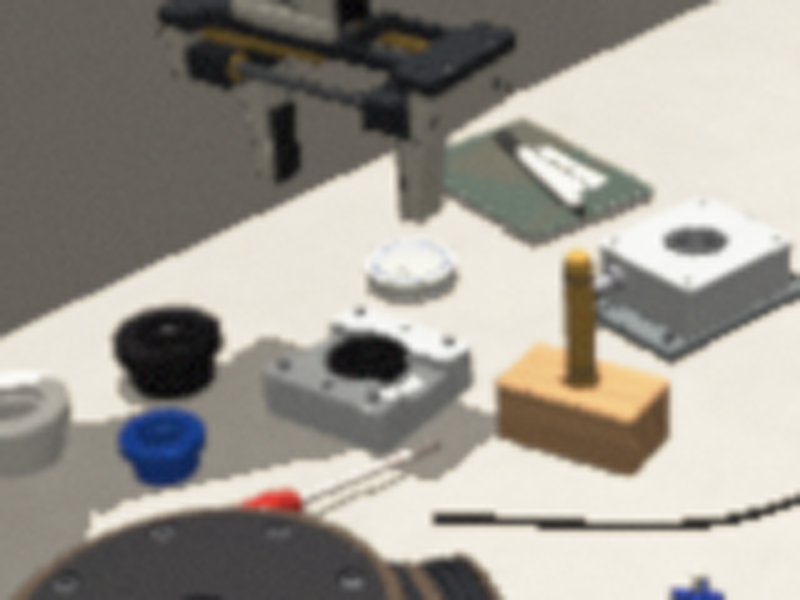

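```bash
python3 - <<'E'
from m import *
from scipy.spatial.transform import Rotation as Ro
w,s3=load('w3'),load('s3')
T=np.array([.4367,.3468,.0983]);R=Ro.from_quat([.727,-.687,0,.002]).as_matrix()
for h in (0,.02,.03,.04,.05):
    for sx in(-1,1):
        P=[T+R@np.array([sx*.044,y,-h]) for y in (-.0095,.0095)]
        print(h,sx,proj(w,P).round(0).tolist(),((proj(s3,P)-[200,130])*5).round(0).tolist())
cv2.imwrite('pics/w3z.png',cv2.resize(w['image'][200:360,130:430],(800,427),interpolation=cv2.INTER_CUBIC))
E
```

```text
0 -1 [[256.0, 215.0], [258.0, 240.0]] [[302.0, 233.0], [281.0, 246.0]]
0 1 [[381.0, 215.0], [379.0, 239.0]] [[420.0, 270.0], [400.0, 285.0]]
0.02 -1 [[250.0, 225.0], [252.0, 252.0]] [[299.0, 203.0], [278.0, 216.0]]
0.02 1 [[387.0, 225.0], [385.0, 252.0]] [[418.0, 240.0], [397.0, 254.0]]
0.03 -1 [[246.0, 231.0], [248.0, 259.0]] [[297.0, 188.0], [276.0, 201.0]]
0.03 1 [[391.0, 231.0], [388.0, 259.0]] [[417.0, 224.0], [396.0, 238.0]]
0.04 -1 [[242.0, 238.0], [245.0, 267.0]] [[295.0, 172.0], [274.0, 185.0]]
0.04 1 [[395.0, 238.0], [392.0, 267.0]] [[415.0, 209.0], [395.0, 222.0]]
0.05 -1 [[237.0, 246.0], [240.0, 276.0]] [[294.0, 157.0], [272.0, 170.0]]
0.05 1 [[399.0, 245.0], [397.0, 276.0]] [[414.0, 193.0], [393.0, 206.0]]
```

View pics/w3z.png

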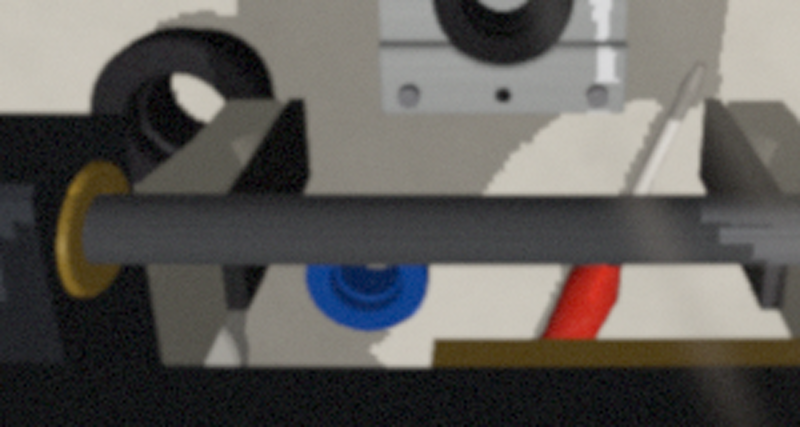

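```bash
python3 - <<'E'
from m import *
from scipy.spatial.transform import Rotation as Ro
w,s3=load('w5'),load('s5')
s=sense();T=s['ee_pos'];R=Ro.from_quat(s['tool_rot']).as_matrix()
print(s['t'],s['gripper_width'])
for h in (0,.02,.03,.04,.05):
    for sx in(-1,1):
        P=[T+R@np.array([sx*.0145,y,-h]) for y in (-.0095,.0095)]
        print(h,sx,((proj(w,P)-[220,180])*4).round(0).tolist(),((proj(s3,P)-[210,150])*5.7).round(0).tolist())
E
```

```text
3.6 0.24294842945041267
0 -1 [[311.0, 140.0], [314.0, 238.0]] [[348.0, 286.0], [326.0, 302.0]]
0 1 [[476.0, 139.0], [474.0, 238.0]] [[392.0, 301.0], [369.0, 318.0]]
0.02 -1 [[303.0, 181.0], [306.0, 289.0]] [[345.0, 254.0], [322.0, 270.0]]
0.02 1 [[484.0, 181.0], [482.0, 288.0]] [[389.0, 269.0], [366.0, 285.0]]
0.03 -1 [[298.0, 205.0], [301.0, 318.0]] [[344.0, 237.0], [321.0, 253.0]]
0.03 1 [[489.0, 205.0], [486.0, 317.0]] [[387.0, 252.0], [364.0, 268.0]]
0.04 -1 [[293.0, 232.0], [296.0, 350.0]] [[342.0, 221.0], [319.0, 237.0]]
0.04 1 [[494.0, 232.0], [491.0, 350.0]] [[386.0, 236.0], [363.0, 252.0]]
0.05 -1 [[287.0, 262.0], [290.0, 386.0]] [[340.0, 204.0], [317.0, 220.0]]
0.05 1 [[500.0, 262.0], [497.0, 385.0]] [[384.0, 219.0], [361.0, 235.0]]
```

>>> play_rows([
  [0,0,0,0,1],
  [0,0,0,0,1],
  [0,0,0,0,1],
])

```text
t: 3.98
ee_pos: [0.4395, 0.346, 0.0243]
tool_rot: [0.726, -0.687, 0.0, -0.0]
contact_force: [-0.9, 0.2, -0.3]
gripper_width: 0.005
```

```bash
python3 - <<'E'
from m import *
from scipy.spatial.transform import Rotation as Ro
s=sense();print(s['t'],s['gripper_width'],s['ee_pos'],s['contact_force'])
w=snap('wrist','w6');g=snap('scene','s6')
T=s['ee_pos'];R=Ro.from_quat(s['tool_rot']).as_matrix()
for h in (0,.01,.02,.03,.04):
    P=[T+R@np.array([0,y,-h]) for y in (-.0095,.0095)]
    print(h,((proj(w,P)-[220,180])*4).round(0).tolist(),((proj(g,P)-[210,150])*5.7).round(0).tolist())
a=cv2.resize(w['image'][180:330,220:420],(800,600),interpolation=cv2.INTER_CUBIC)
cv2.imwrite('pics/w6z.png',a);cv2.imwrite('pics/s6z.png',cv2.resize(g['image'][150:250,210:350],(798,570),interpolation=cv2.INTER_CUBIC))
E
```

```text
3.975 0.005387311203533833 [0.43952324 0.3460245  0.02427329] [-0.88738931  0.17511359 -0.31653339]
0 [[393.0, 139.0], [394.0, 238.0]] [[370.0, 294.0], [347.0, 310.0]]
0.01 [[393.0, 159.0], [394.0, 262.0]] [[368.0, 277.0], [346.0, 294.0]]
0.02 [[393.0, 181.0], [394.0, 288.0]] [[367.0, 261.0], [344.0, 277.0]]
0.03 [[393.0, 205.0], [394.0, 317.0]] [[365.0, 245.0], [342.0, 261.0]]
0.04 [[393.0, 232.0], [394.0, 349.0]] [[364.0, 228.0], [341.0, 244.0]]
```

View pics/w6z.png

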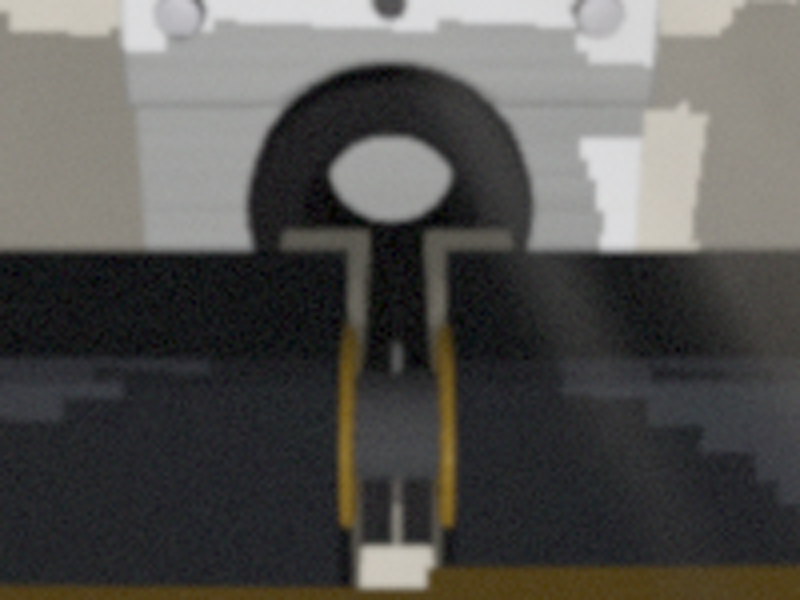

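View pics/s6z.png

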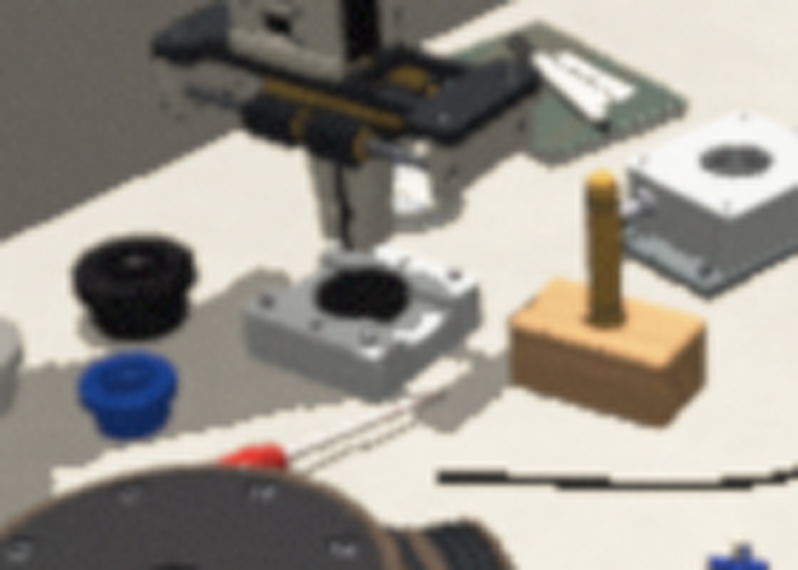

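>>> play_rows([
  [0,0,0,0,-1],
  [0,0,0,0,-1],
  [0,0,0,0,-1],
  [0,0,0,0,-1],
  [0,0,0,0,-1],
])

```text
t: 4.7
ee_pos: [0.4395, 0.346, 0.0243]
tool_rot: [0.726, -0.687, 0.0, 0.0]
contact_force: [-0.1, -0.1, 0.4]
gripper_width: 0.515
```

>>> play_rows([
  [0,0,0,0,-1],
  [0,0,0,0,-1],
  [0,0,0,0,-1],
])

```text
t: 5.08
ee_pos: [0.4395, 0.346, 0.0243]
tool_rot: [0.726, -0.687, 0.0, -0.0]
contact_force: [0.4, -0.1, -0.6]
gripper_width: 0.855
```

>>> play_rows([
  [0,0,-0.01,0,-1],
  [0,0,-0.02,0,-1],
  [0,0,-0.03,0,-1],
  [0,0,-0.03,0,-1],
])

```text
t: 5.58
ee_pos: [0.4389, 0.3452, -0.007]
tool_rot: [0.726, -0.687, 0.0, 0.001]
contact_force: [-0.1, 0.3, 0.0]
gripper_width: 1.003
```

```bash
cat > tip.py <<'E'
from m import *
from scipy.spatial.transform import Rotation as Ro
import sys
tag=sys.argv[1]
s=sense();print(s['t'],s['gripper_width'],s['ee_pos'],s['contact_force'])
w=snap('wrist','w'+tag);g=snap('scene','s'+tag)
T=s['ee_pos'];R=Ro.from_quat(s['tool_rot']).as_matrix();hw=.044*s['gripper_width']
cv2.imwrite(f'pics/s{tag}z.png',cv2.resize(g['image'][150:250,210:350],(798,570),interpolation=cv2.INTER_CUBIC))
print('pred tip .0395',proj(w,[T+R@np.array([x,-.0095,-.0395]) for x in (-hw,hw)]).round(1).tolist())
E
python3 tip.py 7
```

```text
5.575 1.0030473979534418 [ 0.43894216  0.3452206  -0.00704177] [-0.13945002  0.32644431  0.03271834]
pred tip .0395 [[241.9, 237.7], [394.7, 237.5]]
```

View pics/w7.png

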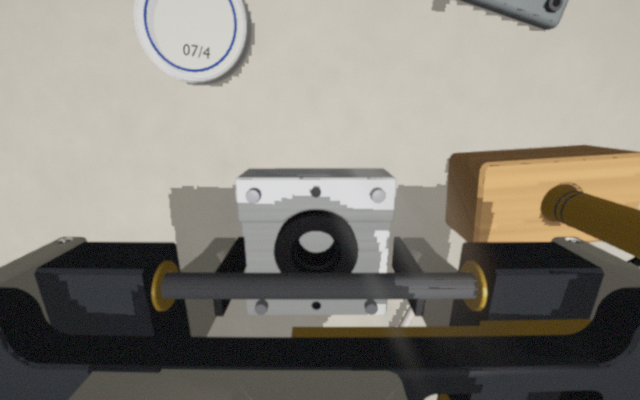

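View pics/s7z.png

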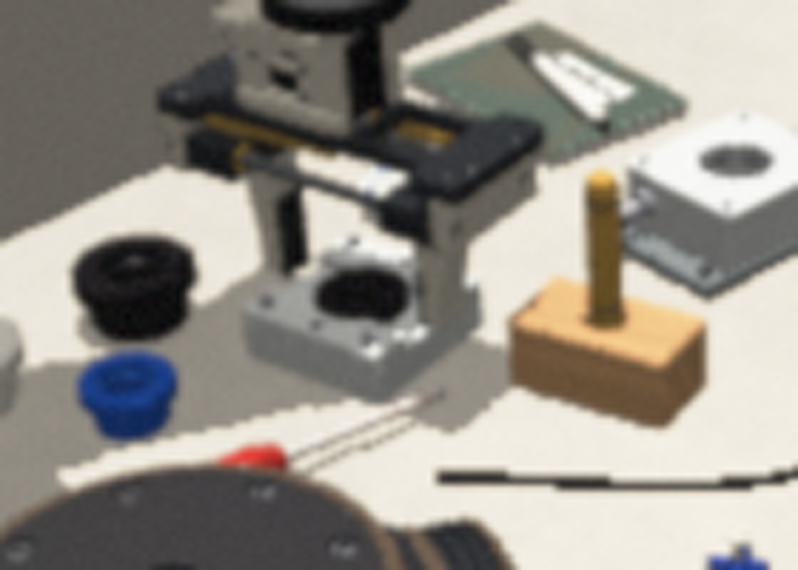

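```bash
python3 - <<'E'
from m import *
w=load('w7');s=sense();print(s['ee_pos'])
print(proj(w,[[.439,.346,.032],s['ee_pos']+[0,0,.0395]]))
for th in (50,60,70): print([np.round(o,1) for o in dark(w,317,240,45,th,150)])
x=[np.round(onz(w,317,v,.032),4) for v in (244,247,250)];print(x)
E
```

```text
[ 0.43950868  0.3459345  -0.00598585]
[[317.17241456 252.16713852]
 [317.32507596 252.56859215]]
[array([316.2, 251.8,  82.1,  94.9,  86. ])]
[array([316.3, 255. ,  89.1,  92.7,  90.8])]
[array([316.2, 268.4,  91.3, 120.1, 177.2])]
[array([0.4442, 0.3464, 0.032 ]), array([0.4423, 0.3463, 0.032 ]), array([0.4404, 0.3462, 0.032 ])]
```

```bash
python3 - <<'E'
from m import *
w=load('w7');
a=np.linspace(0,2*np.pi,73)
for cx in (.439,.442):
    P=np.c_[cx+.025*np.cos(a),.346+.025*np.sin(a),0*a+.032];p=proj(w,P);print(cx,p[:,1].min(),p[:,1].max(),p[:,0].min(),p[:,0].max())
g=cv2.cvtColor(w['image'],cv2.COLOR_BGR2GRAY)
print(g[203:222,317]); print(g[238,268:282],g[238,350:366]);print(g[255,268:282],g[255,350:366])
E
```

```text
0.439 211.94759916723052 288.9714208663462 274.6039107770813 359.703184152195
0.442 206.8790573369203 284.72703835578 274.6487870270042 360.19577149815217
[164 160 164 164 159 142 108  57  17   8  15  19  14  23  29  33  31  34
  29]
[157 157 156 158 156 158 156 144 105  50  24  37  31  30] [ 60  60  60  62  69  96 137 152 154 157 154 156 157 157 159 155]
[156 155 154 155 153 134  92  44  14  29  25  26  20  29] [ 43  48  47  47  53  54  62  88 135 150 154 153 154 154 155 154]
```

>>> play_rows([
  [0.001,0.0005,-0.003,0,-1],
  [0.001,0.0005,-0.006,0,-1],
  [0.001,0.0005,-0.008,0,-1],
  [0.001,0.0005,-0.008,0,-1],
])

```text
t: 6.18
ee_pos: [0.4405, 0.3465, -0.0138]
tool_rot: [0.726, -0.687, 0.0, 0.0]
contact_force: [0.1, 0.6, 0.2]
gripper_width: 0.998
```

>>> play_rows([
  [0,0,0,0,1],
  [0,0,0,0,1],
  [0,0,0,0,1],
  [0,0,0,0,1],
  [0,0,0,0,1],
], newtons=15)

```text
t: 6.8
ee_pos: [0.4405, 0.3465, -0.0137]
tool_rot: [0.726, -0.687, 0.0, -0.0]
contact_force: [-0.7, -0.4, 0.1]
gripper_width: 0.563
```

>>> play_rows([
  [0,0,0,0,1],
  [0,0,0,0,1],
])

```text
t: 7.05
ee_pos: [0.4405, 0.3465, -0.0137]
tool_rot: [0.726, -0.687, 0.0, -0.0]
contact_force: [0.1, -0.2, 0.0]
gripper_width: 0.563
```

>>> play_rows([
  [0,0,0.02,0,1],
  [0,0,0.05,0,1],
  [0,0,0.09,0,1],
  [0.03,-0.01,0.1,0,1],
  [0.08,-0.035,0.1,0,1],
])

```text
t: 7.68
ee_pos: [0.5213, 0.313, 0.0882]
tool_rot: [0.727, -0.686, -0.0, -0.002]
contact_force: [0.2, 1.3, -1.3]
gripper_width: 0.565
```

>>> play_rows([
  [0.03,-0.02,0,0,1],
  [0.06,-0.035,0,0,1],
  [0.08,-0.045,-0.01,0,1],
  [0.08,-0.045,-0.01,0,1],
])

```text
t: 8.18
ee_pos: [0.6005, 0.2652, 0.0742]
tool_rot: [0.726, -0.688, -0.0, 0.001]
contact_force: [-0.9, -0.7, -1.2]
gripper_width: 0.563
```

```bash
python3 tip.py 8
```

```text
8.175 0.5633366595597475 [0.60050867 0.26516175 0.07419939] [-0.89200474 -0.67374866 -1.20003988]
pred tip .0395 [[275.4, 237.7], [361.3, 237.6]]
```

View pics/w8.png

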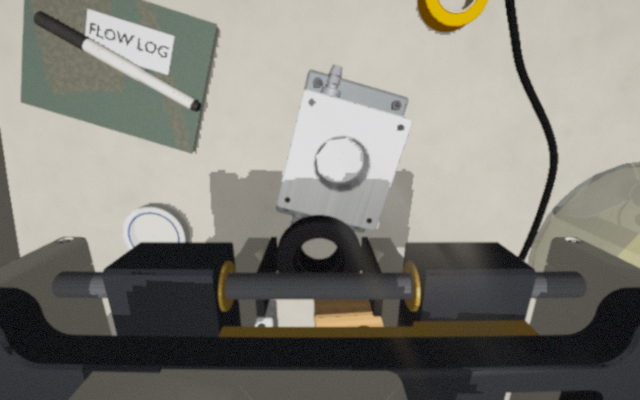

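View pics/s8z.png

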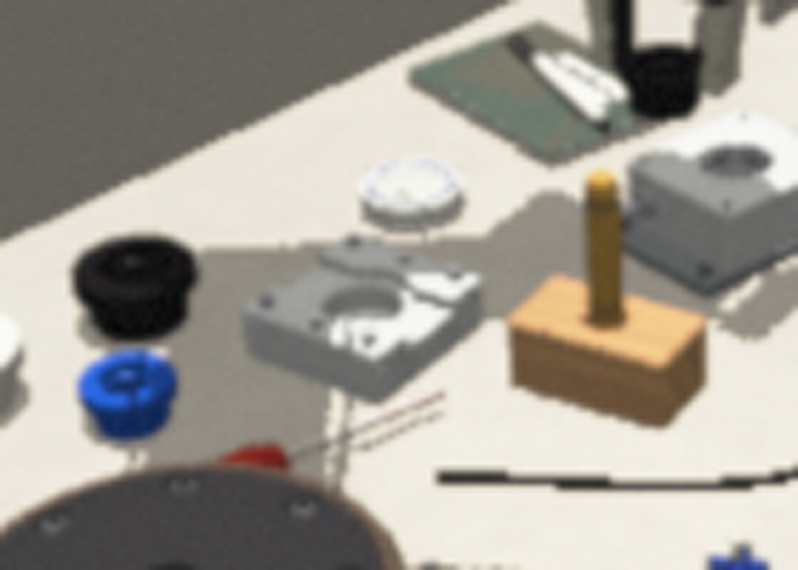

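```bash
python3 - <<'E'
from m import *
w=load('w8');g=cv2.cvtColor(w['image'],cv2.COLOR_BGR2GRAY)
p=[]
for u,v in ((312,102),(402,127),(287,199),(369,220)):
    o=[q for q in dark(w,u,v,6,110,8) if q[2]>0];print([np.round(q,1) for q in o])
cv2.imwrite('pics/w8b.png',cv2.resize(w['image'][130:205,300:385],(800,706)[:2],interpolation=cv2.INTER_CUBIC)[:600])
cv2.imwrite('pics/w8b.png',cv2.resize(w['image'][132:192,302:382],(800,600),interpolation=cv2.INTER_CUBIC))
print(g[205:225,319]);print(g[240,270:300],g[240,340:370])
a=np.linspace(0,2*np.pi,73);e=sense()['ee_pos']
for dx in (0,.002):
    c=e+[dx,0,.0395+.006];P=np.c_[c[0]+.025*np.cos(a),c[1]+.025*np.sin(a),0*a+c[2]];q=proj(w,P);print(c,q[:,1].min(),q[np.abs(q[:,1]-240)<4].round(1).tolist())
E
```

```text
[]
[array([400.1, 127.2,   4.1,   4.8,  70. ])]
[array([287. , 199.5,   4.8,   5. , 140. ])]
[array([368.7, 220.2,   4.8,   5.1,  92.1])]
[165 165 165 166 164 163 163 163 158 135  82  28  12  25  17  14  26  20
  27  33]
[ 45  26  18  16  22  26  72 112 123  98  51  20  26  19  27  31  28  33
  30  27  24  29  38  33  29  34  31  23  27  23] [ 34  36  30  40  40  42  41  45  55  54  52  47  47  56  56  53  50  59
  94 122 123  96  56  35  35  27  35  35  59  83]
[0.5998035  0.26630205 0.1208424 ] 217.8911248284498 [[278.2, 237.4], [276.4, 240.5], [274.8, 243.7], [356.7, 241.0], [354.9, 237.9]]
[0.6018035  0.26630205 0.1208424 ] 214.3896537444994 [[276.4, 237.2], [274.9, 240.4], [273.7, 243.8], [358.5, 241.0], [357.0, 237.7]]
```

View pics/w8b.png

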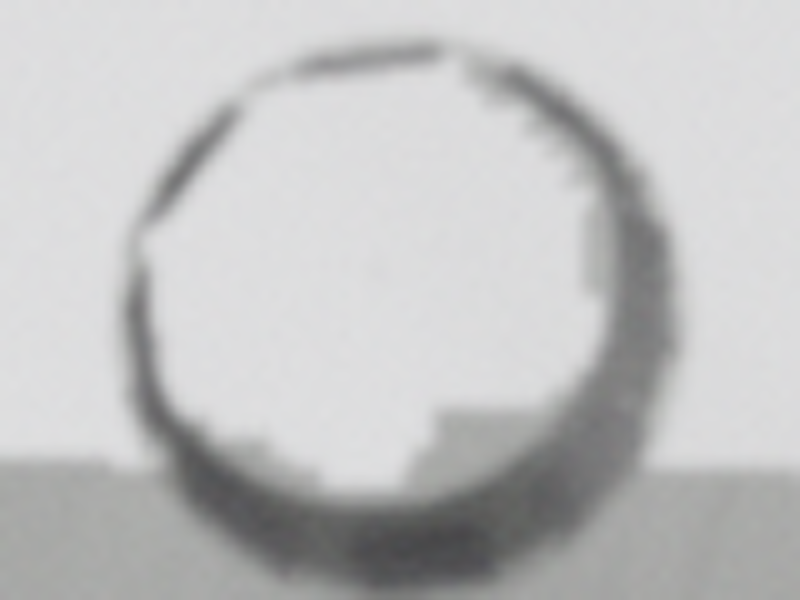

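```bash
python3 - <<'E'
from m import *
w,w2,t0=load('w8'),load('w2'),load('top0')
print(onz(w,341.6,162.8,.046),tri([(w,341.6,162.8),(w2,357.2,40.7)]),tri([(w,341.6,162.8),(w2,357.2,40.7),(t0,293.3,131.2)]))
p=[onz(w,*q,.046) for q in ((400.1,127.2),(287,199.5))];print(p,(p[0]+p[1])/2)
a=np.linspace(0,2*np.pi,73)
X=onz(w,341.6,162.8,.046);q=proj(w,np.c_[X[0]+.0208*np.cos(a),X[1]+.0208*np.sin(a),0*a+.046]);q=(q-[302,132]+.5)*10;print(q.min(0),q.max(0))
print(sense()['ee_pos'])
E
```

```text
[0.64308833 0.2495456  0.046     ] (array([0.64249732, 0.24907731, 0.04242115]), [np.float64(0.00014740896975697215), np.float64(0.00014740896975687362)]) (array([0.64268878, 0.24899067, 0.0432546 ]), [np.float64(0.00031139596174132846), np.float64(0.00037140598334044466), np.float64(0.0005370371894313446)])
[array([0.67189098, 0.20814474, 0.046     ]), array([0.61160718, 0.29069199, 0.046     ])] [0.64174908 0.24941836 0.046     ]
[129.60631787  35.85721995] [672.46729573 575.93468537]
[0.5998035  0.26630205 0.0753424 ]
```

>>> play_rows([
  [0.025,-0.01,0,0,1],
  [0.041,-0.017,-0.01,0,1],
  [0.042,-0.017,-0.03,0,1],
  [0.042,-0.017,-0.039,0,1],
  [0.042,-0.017,-0.039,0,1],
])

```text
t: 8.9
ee_pos: [0.6416, 0.2494, 0.0362]
tool_rot: [0.726, -0.687, -0.0, 0.001]
contact_force: [0.1, 0.1, 0.2]
gripper_width: 0.564
```

>>> play_rows([
  [0,0,0,0,1],
])

```text
t: 9.02
ee_pos: [0.6427, 0.25, 0.0379]
tool_rot: [0.727, -0.687, 0.0, -0.0]
contact_force: [-0.5, 0.0, -0.5]
gripper_width: 0.563
```

```bash
python3 tip.py 9; python3 - <<'E'
from m import *
for t,(a,b,c,d) in (('w9',(150,300,220,420)),('s9',(120,210,280,400))):
    im=load(t)['image'][a:b,c:d];cv2.imwrite(f'pics/{t}q.png',cv2.resize(im,(800,600),interpolation=cv2.INTER_CUBIC))
E
```

```text
9.025 0.5627178321480081 [0.64269347 0.24997651 0.03792442] [-0.48508124  0.0118856  -0.4709253 ]
pred tip .0395 [[275.4, 237.7], [361.2, 237.6]]
```

View pics/w9q.png

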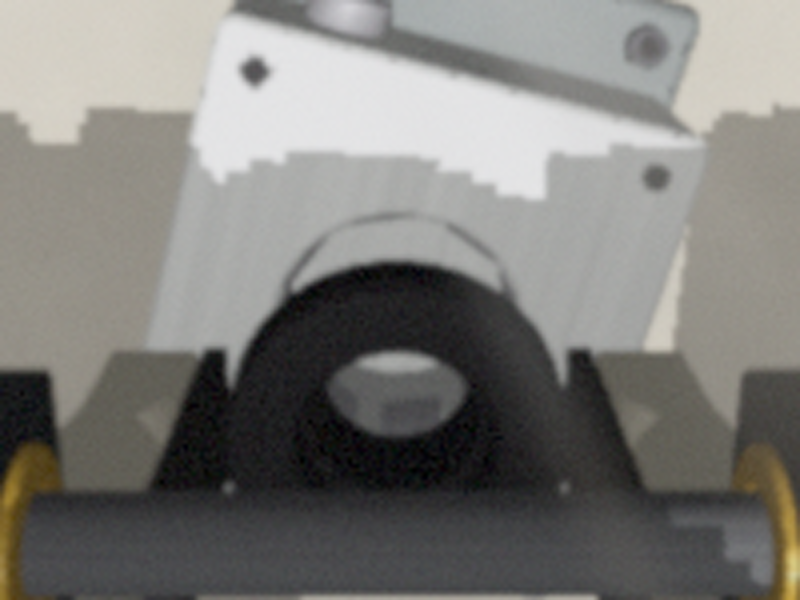

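View pics/s9q.png

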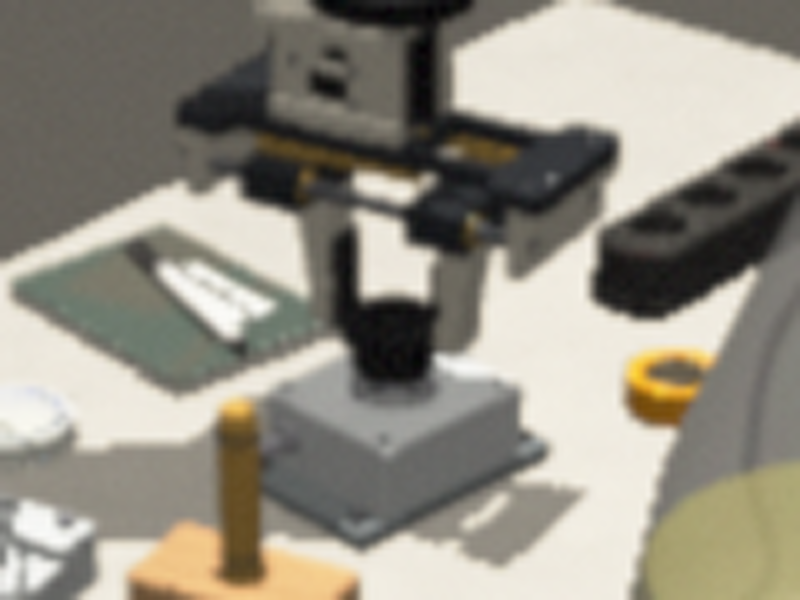

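```bash
python3 - <<'E'
from m import *
w=load('w9');a=np.linspace(0,2*np.pi,361)
def circ(x,y,z,r): return (proj(w,np.c_[x+r*np.cos(a),y+r*np.sin(a),0*a+z])-[220,150]+.5)*4
for x,y in ((.6427,.2492),(.6447,.2492),(.6427,.2512)):
    q=circ(x,y,.046,.0208);s=q[np.abs(q[:,1]-287)<4]; print('bore',x,y,q[:,1].min().round(1),q[q[:,1].argmin(),0].round(1),s[:,0].min().round(1),s[:,0].max().round(1))
e=np.array([.6427,.25,.0379])
for dx in (0,.002):
    q=circ(e[0]+dx,e[1],e[2]+.0455,.025); s=q[np.abs(q[:,1]-340)<4]; print('cup',e[0]+dx,q[:,1].min().round(1),q[q[:,1].argmin(),0].round(1),s[:,0].min().round(1),s[:,0].max().round(1))
g=cv2.cvtColor(w['image'],cv2.COLOR_BGR2GRAY);r=150+340//4
print(g[r,270:290],g[r,350:370]);print(g[205:222,319])
print(sense()['ee_pos'])
E
```

```text
bore 0.6427 0.2492 213.7 400.3 285.4 514.7
bore 0.6447 0.2492 202.3 401.0 282.3 518.6
bore 0.6427 0.2512 213.1 388.3 273.6 503.0
cup 0.6427 264.8 395.5 243.7 546.9
cup 0.6447 250.9 396.3 235.1 555.7
[167 167 163 162 161 162 164 166 168 164 160 136  90  41  13  21  25  29
  29  37] [ 60  62  59  60  63  83 128 154 163 164 160 158 159 160 160 159 160 164
 164 167]
[163 169 171 169 172 172 171 170 166 142  89  37  10   8  18  23  25]
[0.64281904 0.24999715 0.038133  ]
```

>>> play_rows([
  [-0.0005,-0.0005,-0.004,0,1],
  [-0.0005,-0.0005,-0.008,0,1],
  [-0.0005,-0.0005,-0.011,0,1],
  [-0.0005,-0.0005,-0.014,0,1],
])

```text
t: 9.62
ee_pos: [0.6434, 0.2493, 0.0242]
tool_rot: [0.727, -0.687, 0.001, -0.001]
contact_force: [3.2, -0.7, 7.1]
gripper_width: 0.564
```

```bash
python3 tip.py 10; python3 - <<'E'
from m import *
for t,(a,b,c,d) in (('w10',(150,300,220,420)),('s10',(120,210,280,400))):
    im=load(t)['image'][a:b,c:d];cv2.imwrite(f'pics/{t}q.png',cv2.resize(im,(800,600),interpolation=cv2.INTER_CUBIC))
print(sense())
E
```

```text
9.625 0.564182585668845 [0.6434466  0.24927753 0.02418954] [ 3.24940799 -0.71974332  7.12150932]
pred tip .0395 [[275.3, 237.7], [361.4, 237.6]]
{'t': 9.725, 'q': array([ 0.65196731,  0.51349488, -0.14707116,  0.0014581 , -0.90780056,
        0.97378516]), 'qd': array([-0.00033233, -0.00207177,  0.00058739, -0.00539742, -0.00388366,
       -0.00107745]), 'tau': array([ 9.36063733e-01, -6.17028022e+01,  2.23950702e+01,  4.47255135e+00,
       -6.47087116e-02, -3.61657923e-02]), 'ee_pos': array([0.64350088, 0.24930326, 0.02424658]), 'tool_rot': array([ 0.72657458, -0.68708629,  0.00076236, -0.00110702]), 'contact_force': array([ 2.15691977, -0.92341463,  5.53776332]), 'torque': array([-0.43999952, -0.55851083,  0.05423517]), 'gripper_width': 0.5615378949386838}
```

View pics/s10q.png

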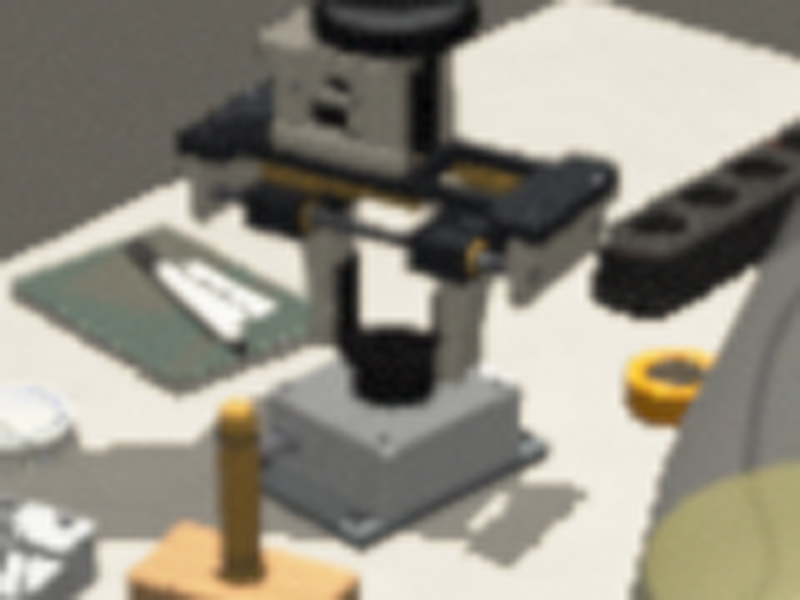

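>>> play_rows([
  [0.001,-0.0003,0.001,0,1],
  [0.0015,-0.0005,0.0005,0,1],
  [0.0015,-0.0005,0,0,1],
])

```text
t: 10.1
ee_pos: [0.6441, 0.249, 0.0237]
tool_rot: [0.726, -0.687, 0.0, -0.001]
contact_force: [1.2, 0.8, 4.6]
gripper_width: 0.566
```

>>> play_rows([
  [0.0005,0,-0.001,0,1],
  [0.0005,0,-0.002,0,1],
  [0.0005,0,-0.002,0,1],
])

```text
t: 10.48
ee_pos: [0.6447, 0.2492, 0.0215]
tool_rot: [0.726, -0.687, 0.0, -0.001]
contact_force: [3.2, 2.7, 2.8]
gripper_width: 0.564
```

```bash
python3 tip.py 11; python3 - <<'E'
from m import *
for t,(a,b,c,d) in (('w11',(150,300,220,420)),('s11',(120,210,280,400))):
    im=load(t)['image'][a:b,c:d];cv2.imwrite(f'pics/{t}q.png',cv2.resize(im,(800,600),interpolation=cv2.INTER_CUBIC))
E
```

```text
10.475 0.5642357261904046 [0.64472488 0.24922234 0.02154131] [3.23509711 2.72289882 2.77461258]
pred tip .0395 [[275.3, 237.7], [361.3, 237.6]]
```

View pics/w11q.png

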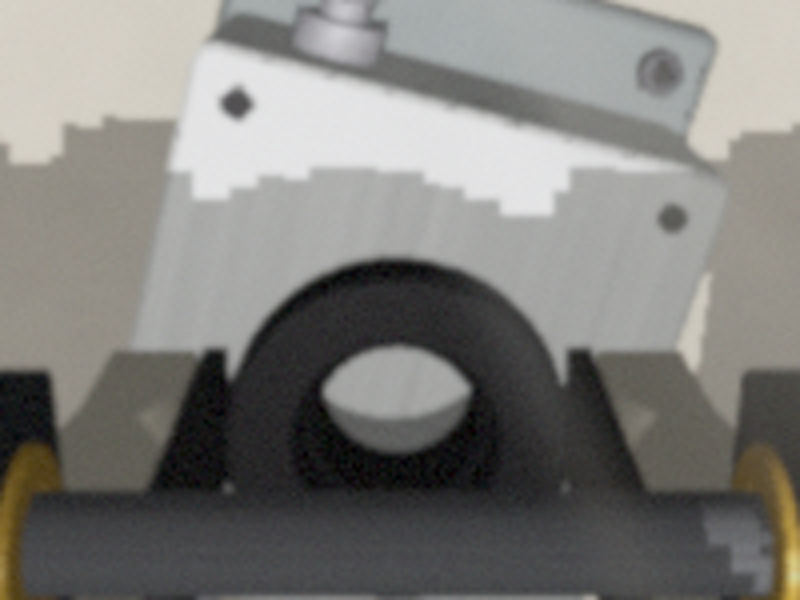

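```bash
cat > tilt.py <<'E'
from m import *
def hole(w,c,th,org,sc,r=.012,R=.025):
    # c: centre of top; th tilt about world y (top toward +x)
    a=np.linspace(0,2*np.pi,361)
    ax=np.array([np.sin(th),0,np.cos(th)]);ex=np.array([np.cos(th),0,-np.sin(th)]);ey=np.array([0,1,0.])
    f=lambda d,r:(proj(w,np.array(c)-d*ax+r*(np.cos(a)[:,None]*ex+np.sin(a)[:,None]*ey))-org+.5)*sc
    t,b,o=f(0,r),f(.026,r),f(0,R)
    return dict(top=(t[:,1].min().round(0),t[:,1].max().round(0)),bot=(b[:,1].min().round(0),b[:,1].max().round(0)),out=(o[:,1].min().round(0),o[:,1].max().round(0)))
E
python3 - <<'E'
from tilt import *
for tag,c in (('w9',(.6431,.2496,.0379+.0455)),('w11',(.6455,.2492,.0215+.0455))):
  for th in (-.1,0,.1,.2):
    w=load(tag);print(tag,th,hole(w,c,th,[220,150],4))
E
```

```text
w9 -0.1 {'top': (np.float64(355.0), np.float64(499.0)), 'bot': (np.float64(273.0), np.float64(403.0)), 'out': (np.float64(269.0), np.float64(570.0))}
w9 0 {'top': (np.float64(351.0), np.float64(503.0)), 'bot': (np.float64(285.0), np.float64(421.0)), 'out': (np.float64(262.0), np.float64(581.0))}
w9 0.1 {'top': (np.float64(348.0), np.float64(508.0)), 'bot': (np.float64(298.0), np.float64(438.0)), 'out': (np.float64(257.0), np.float64(590.0))}
w9 0.2 {'top': (np.float64(345.0), np.float64(511.0)), 'bot': (np.float64(312.0), np.float64(456.0)), 'out': (np.float64(254.0), np.float64(598.0))}
w11 -0.1 {'top': (np.float64(352.0), np.float64(496.0)), 'bot': (np.float64(270.0), np.float64(401.0)), 'out': (np.float64(266.0), np.float64(568.0))}
w11 0 {'top': (np.float64(348.0), np.float64(501.0)), 'bot': (np.float64(282.0), np.float64(418.0)), 'out': (np.float64(259.0), np.float64(578.0))}
w11 0.1 {'top': (np.float64(345.0), np.float64(505.0)), 'bot': (np.float64(296.0), np.float64(436.0)), 'out': (np.float64(254.0), np.float64(588.0))}
w11 0.2 {'top': (np.float64(343.0), np.float64(508.0)), 'bot': (np.float64(310.0), np.float64(453.0)), 'out': (np.float64(251.0), np.float64(596.0))}
```

View pics/s11q.png

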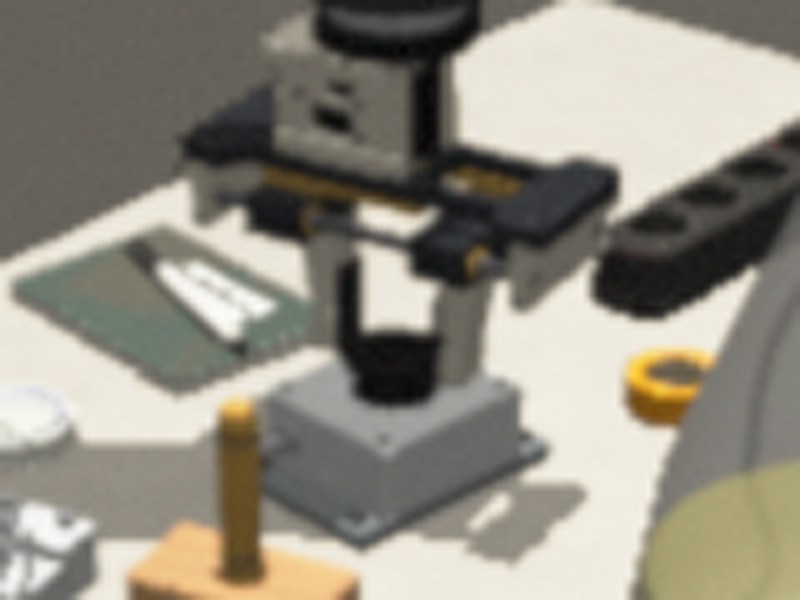

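```bash
python3 - <<'E'
from tilt import *
for tag,c in (('w7',(.4405,.3467,.032)),('w8',(.6017,.266,.0742+.0455))):
  w=load(tag);g=cv2.cvtColor(w['image'],cv2.COLOR_BGR2GRAY)
  for th in (0,.1): print(tag,th,hole(w,c,th,[0,0],1,)," ")
  q=hole(w,c,0,[0,0],4);print(q)
  print(g[205:275,317])
w=load('w11');print(cv2.cvtColor(w['image'],cv2.COLOR_BGR2GRAY)[205:275,319])
w=load('w9');print(cv2.cvtColor(w['image'],cv2.COLOR_BGR2GRAY)[205:275,319])
E
```

```text
w7 0 {'top': (np.float64(231.0), np.float64(268.0)), 'bot': (np.float64(216.0), np.float64(249.0)), 'out': (np.float64(210.0), np.float64(287.0))}  
w7 0.1 {'top': (np.float64(231.0), np.float64(269.0)), 'bot': (np.float64(219.0), np.float64(253.0)), 'out': (np.float64(209.0), np.float64(289.0))}  
{'top': (np.float64(925.0), np.float64(1074.0)), 'bot': (np.float64(864.0), np.float64(997.0)), 'out': (np.float64(839.0), np.float64(1149.0))}
[164 164 159 142 108  57  17   8  15  19  14  23  29  33  31  34  29  31
  33  28  36  29  32  29  34  66 118 150 159 156 157 155 157 156 158 157
 156 155 155 154 153 152 153 154 154 152 140 105  59  21  19   5  20   8
   3   4  14   4  16  19  18  31  31  29  24  15  19  29  37  40]
w8 0 {'top': (np.float64(237.0), np.float64(275.0)), 'bot': (np.float64(220.0), np.float64(254.0)), 'out': (np.float64(214.0), np.float64(294.0))}  
w8 0.1 {'top': (np.float64(236.0), np.float64(276.0)), 'bot': (np.float64(223.0), np.float64(258.0)), 'out': (np.float64(213.0), np.float64(296.0))}  
{'top': (np.float64(946.0), np.float64(1099.0)), 'bot': (np.float64(880
[... 228 characters left out ...]
 138 138 139 137 137 137 138 138 138 137 139 135 137 137 135 112
  67  21  22  12  19   8  21  15  25   7  19   5   3  32  35  41]
[170 168 170 170 169 170 169 166 148 105  50  22  16  22  25  28  40  46
  43  46  44  45  44  44  51  43  47  42  44  41  58 103 143 161 167 165
 165 165 166 166 167 166 165 165 165 164 162 163 150 132 105  97  95  92
  95 100  92  76  43  16  20   9  11   9   0  22  18  29  39  41]
[163 169 171 169 172 172 171 170 166 142  89  37  10   8  18  23  25  23
  30  36  39  35  33  29  33  30  34  29  33  31  26  39  73 126 158 166
 161 148 118 101  97  94  97  94  87  78  76  73  76  78  78  85  81  68
  40  22  18  17   8   8  15   6   9  15  14   9  21  26  34  44]
```

```bash
python3 - <<'E'
from tilt import *
w=load('w10');print(cv2.cvtColor(w['image'],cv2.COLOR_BGR2GRAY)[205:275,319])
a=np.linspace(0,2*np.pi,361)
w=load('w11')
# bore centre from visible screws in w10/w11 vs w8: rear screws
for t in('w10','w11'):
    w=load(t)
    for u,v in ((281,173) if t=='w10' else (279,175),(387,204)): print(t,[np.round(q[:2],1) for q in dark(w,u,v,9,100,8) if q[2]>0],end=' ')
    print()
E
```

```text
[171 172 170 168 163 147 136 153 152 119  59  19  19  18  32  38  39  46
  47  44  44  43  48  46  41  39  47  41  43  43  54  99 143 163 165 167
 167 165 165 167 165 166 167 164 159 150 129 103  98  96  94  96  97  95
  85  74  71  59  33   9  18  10  13  11   3  19  19  28  32  41]
w10 [array([279.4, 172.5])] w10 [array([387.1, 201. ])] 
w11 [array([278.7, 175.5])] w11 [array([387.7, 204.2])]
```

View pics/w10q.png

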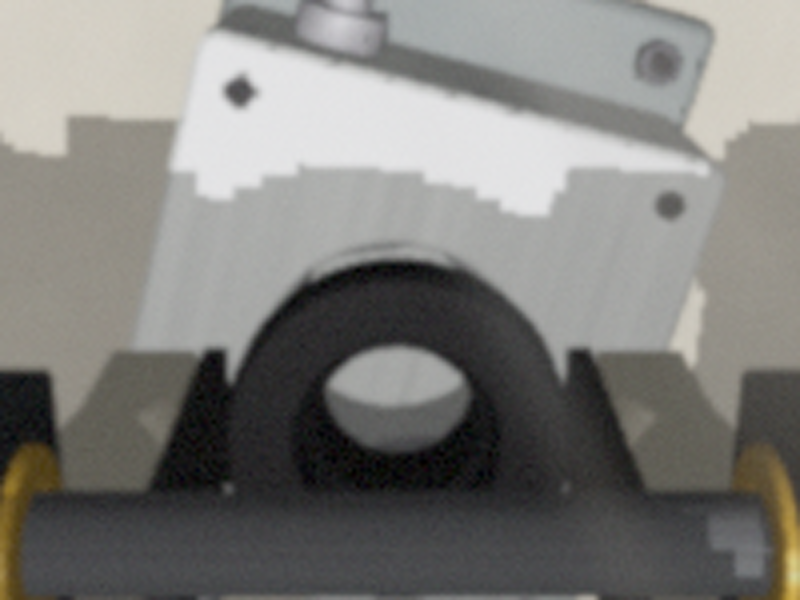

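```bash
python3 - <<'E'
from tilt import *
w=load('w10');X=onz(w,319.3,210.3,.046);print('bore c',X-[.0208,0,0])
w9=load('w9');X=onz(w9,319.8,203,.046);print('bore c w9',X-[.0208,0,0])
# cup flange far top edge; w10 v=214.6 at z top
for z in (.069,.07,.0715):print('cup', onz(w,319.3,214.4,z)-[.025,0,0])
for n in('w10','w11'):
    w=load(n)
    for p in ((279.4,172.5),(387.1,201.0)) if n=='w10' else ((278.7,175.5),(387.7,204.2)): print(n,onz(w,*p,.046))
w=load('w8');print(onz(w,400.1,127.2,.046))
E
```

```text
bore c [0.64277272 0.24979418 0.046     ]
bore c w9 [0.64263528 0.25013719 0.046     ]
cup [0.64386463 0.25014915 0.069     ]
cup [0.64421219 0.2501711  0.07      ]
cup [0.64473353 0.25020404 0.0715    ]
w10 [0.68613848 0.27504582 0.046     ]
w10 [0.67191002 0.20823333 0.046     ]
w11 [0.68617428 0.27498454 0.046     ]
w11 [0.67195695 0.20821967 0.046     ]
[0.67189098 0.20814474 0.046     ]
```

>>> play_rows([
  [-0.0008,0,0,0,1],
  [-0.0016,0,0,0,1],
  [-0.0024,0,0,0,1],
  [-0.0024,0,0,0,1],
], newtons=4)

```text
t: 11.08
ee_pos: [0.6424, 0.2494, 0.0217]
tool_rot: [0.726, -0.687, 0.0, -0.001]
contact_force: [3.5, 4.4, 3.8]
gripper_width: 0.571
```

```bash
cat > vis.py <<'E'
from tilt import *
import sys
t=sys.argv[1];s=sense();print(s['t'],s['ee_pos'],s['contact_force'],s['gripper_width'])
w=snap('wrist',t);g=cv2.cvtColor(w['image'],cv2.COLOR_BGR2GRAY)[195:285,319].astype(float)
# edges by 80 crossing
for i in range(89):
    if (g[i]-70)*(g[i+1]-70)<0: print(round(195+i+(70-g[i])/(g[i+1]-g[i]),1),end=' ')
im=w['image'][150:300,220:420];cv2.imwrite(f'pics/{t}q.png',cv2.resize(im,(800,600),interpolation=cv2.INTER_CUBIC))
E
python3 vis.py w12
```

```text
11.075 [0.64241508 0.24940321 0.02168948] [3.5112124  4.38050342 3.75135786] 0.5713006264297967
213.5 235.1 259.2
```

View pics/w12q.png

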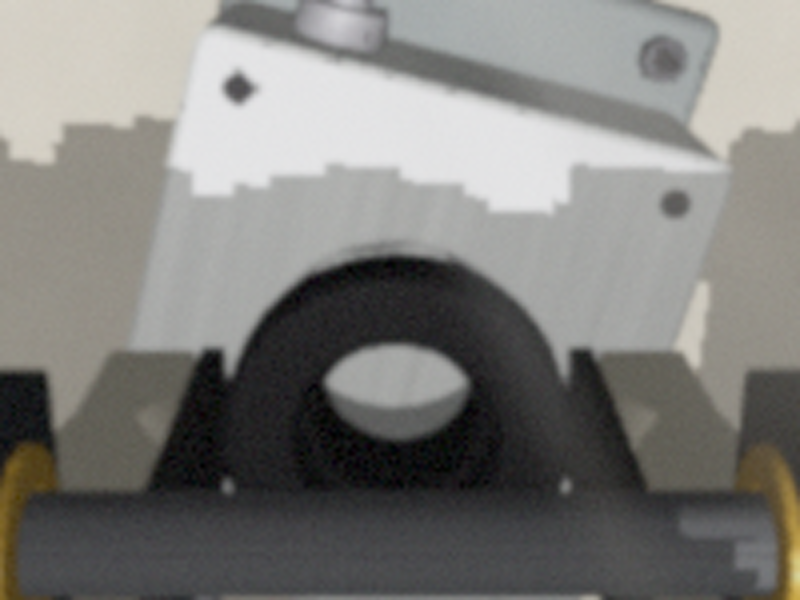

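>>> play_rows([
  [-0.0007,0,0,0,1],
  [-0.0014,0,0,0,1],
  [-0.0014,0,0,0,1],
])

```text
t: 11.5
ee_pos: [0.6411, 0.2494, 0.0217]
tool_rot: [0.726, -0.687, 0.0, -0.001]
contact_force: [3.7, 4.0, 4.3]
gripper_width: 0.57
```

```bash
python3 vis.py w13
```

```text
11.5 [0.64105374 0.24939018 0.02172002] [3.6936468  4.00165547 4.26681292] 0.5703194454124545
213.2 235.0 256.7
```

>>> play_rows([
  [0,0,0,0,-1],
  [0,0,0,0,-1],
  [0,0,0,0,-1],
  [0,0,0,0,-1],
])

```text
t: 12.05
ee_pos: [0.6398, 0.2482, 0.0209]
tool_rot: [0.726, -0.687, -0.0, 0.0]
contact_force: [0.3, 0.2, -0.2]
gripper_width: 0.954
```

```bash
python3 vis.py w14; python3 - <<'E'
from m import *
im=snap('scene','s14')['image'][120:210,280:400];cv2.imwrite(f'pics/s14q.png',cv2.resize(im,(800,600),interpolation=cv2.INTER_CUBIC))
E
```

```text
12.05 [0.63983044 0.24815873 0.02090888] [ 0.29107183  0.17548485 -0.19896151] 0.9538929427944594
207.4 229.4 252.0
```

View pics/w14q.png

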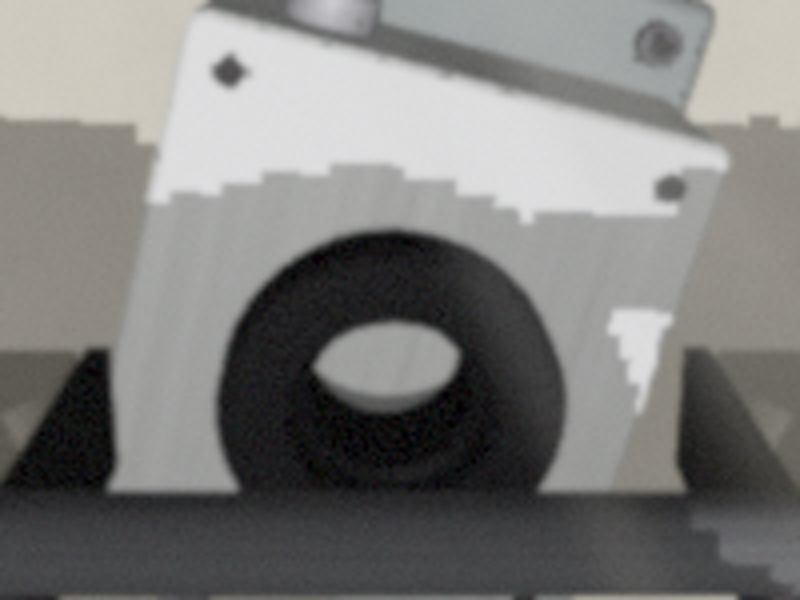

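View pics/s14q.png

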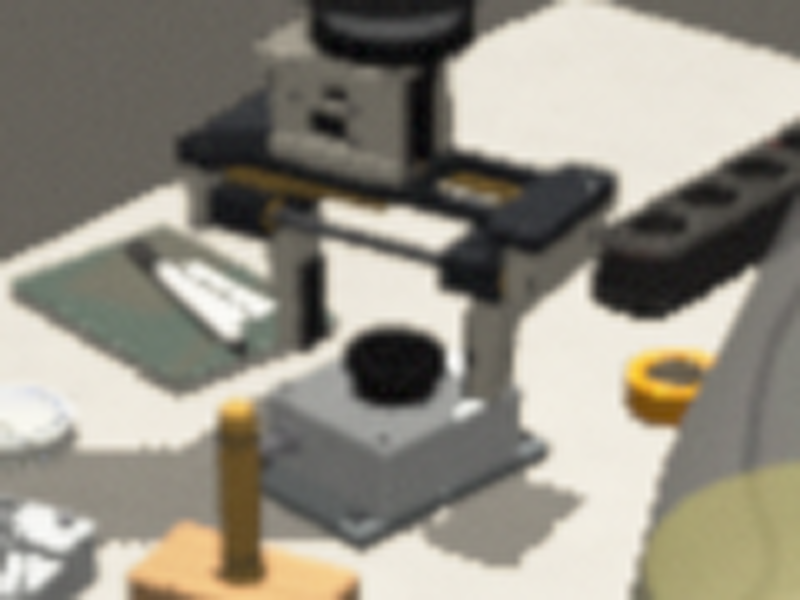

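>>> play_rows([
  [0,0,0.03,0,-1],
  [0,0,0.07,0,-1],
  [-0.03,0,0.11,0,-1],
  [-0.06,0,0.13,0,-1],
  [-0.06,0,0.13,0,-1],
])

```text
t: 12.78
ee_pos: [0.5797, 0.2492, 0.1542]
tool_rot: [0.727, -0.687, 0.0, -0.002]
contact_force: [-0.4, -0.6, -0.1]
gripper_width: 1.0
```

```bash
python3 - <<'E'
from m import *
s=sense();print(s['t'],s['ee_pos'])
snap('wrist','w15');snap('top','t15');f=snap('scene','s15')
cv2.imwrite('pics/s15q.png',cv2.resize(f['image'][120:210,280:400],(800,600),interpolation=cv2.INTER_CUBIC))
E
```

```text
12.775 [0.57972333 0.24921908 0.15419317]
```

View pics/w15.png

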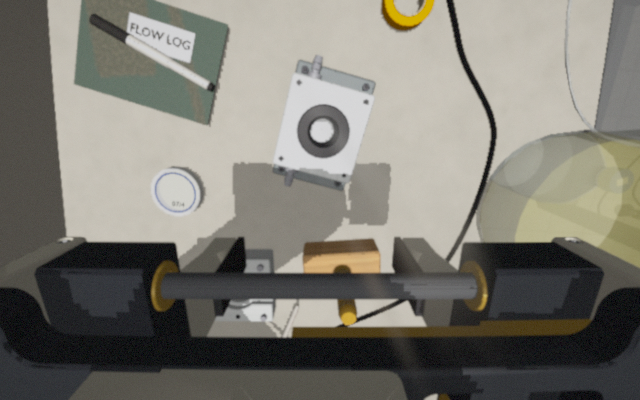

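View pics/s15q.png

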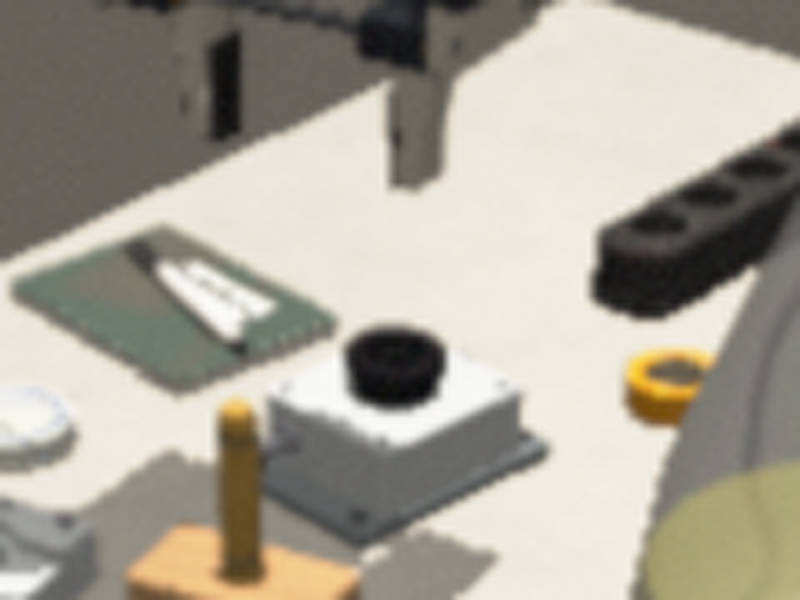

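```bash
python3 - <<'E'
from m import *
w=load('w15')
for th in (70,90,110): o=max(dark(w,323,131,30,th,100),key=lambda q:q[2]); print(np.round(o,1))
for z in (.060,.066,.07): print(z,onz(w,o[0],o[1],z))
P=[]
for u,v in ((299,78),(367,101),(281,157),(346,177)):
    q=[q for q in dark(w,u,v,6,130,8) if 0<q[2]<6]; print([np.round(x,1) for x in q]); P.append(onz(w,q[0][0],q[0][1],.046) if q else None)
print(P)
# drift in w15
h=cv2.cvtColor(w['image'],cv2.COLOR_BGR2HSV)
cv2.imwrite('pics/w15q.png',cv2.resize(w['image'][220:370,270:430],(800,750),interpolation=cv2.INTER_CUBIC)[:600])
t=load('t15');cv2.imwrite('pics/t15q.png',cv2.resize(t['image'][80:240,220:380],(600,600),interpolation=cv2.INTER_CUBIC))
E
```

```text
[320.3 133.5  24.6  30.3 149.4]
[323.7 135.4  32.9  41.9 166.5]
[322.8 130.7  50.4  52.2  13.1]
0.06 [0.64226325 0.24862511 0.06      ]
0.066 [0.64257337 0.24871531 0.066     ]
0.07 [0.64278011 0.24877545 0.07      ]
[array([298.6,  82.1,   2.7,   3.1, 163.4]), array([303.6,  72.3,   1.8,   4.8, 106.4])]
[array([365.6, 101.5,   3.2,   3.6,  90.2])]
[array([280.6, 158. ,   2.7,   2.8,  99.9])]
[array([340.4, 182. ,   1.4,   2.7, 115.2]), array([343.5, 175.3,   3.4,   4.2,  88.1])]
[array([0.68608212, 0.27455449, 0.046     ]), array([0.67191905, 0.20799117, 0.046     ]), array([0.61153679, 0.29051261, 0.046     ]), array([0.58960932, 0.22668572, 0.046     ])]
```

View pics/t15q.png

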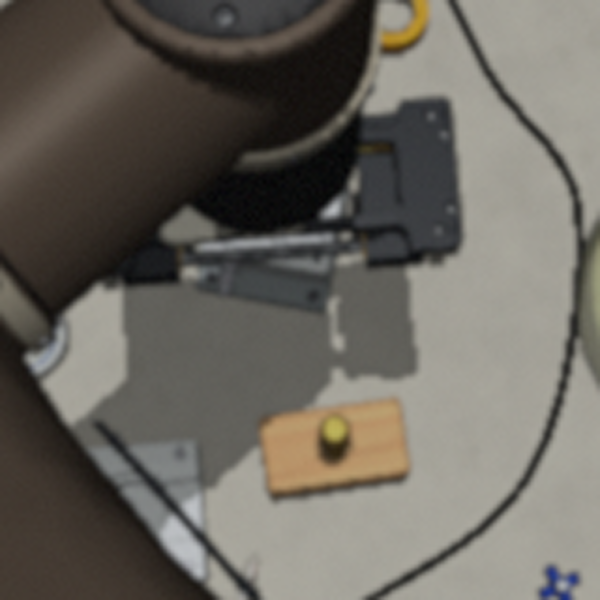

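View pics/w15q.png

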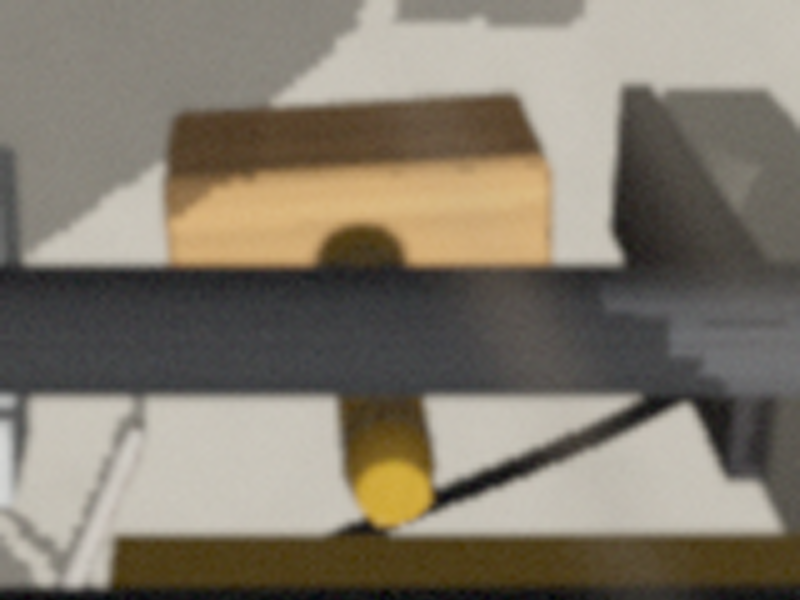

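```bash
python3 - <<'E'
from m import *
w1,w15,t15,s0,w3=load('w1'),load('w15'),load('t15'),load('s15'),load('w3')
def blob(f,u,v,r,lo,hi):
    y0,x0=v-r,u-r
    h=cv2.cvtColor(cv2.resize(f['image'][y0:v+r,x0:u+r],None,fx=4,fy=4,interpolation=cv2.INTER_CUBIC),cv2.COLOR_BGR2HSV)
    m=cv2.inRange(h,lo,hi);n,l,st,c=cv2.connectedComponentsWithStats(m);i=1+st[1:,4].argmax();return (c[i]+.5)/4-.5+[x0,y0],st[i,2:]/4
a=blob(w1,474,112,12,(20,140,200),(26,255,255));b=blob(w15,348,318,14,(20,140,180),(26,255,255));c=blob(t15,309,195,8,(24,110,115),(32,255,255))
print(a,b,c)
print(tri([(w1,*a[0]),(w15,*b[0])]),tri([(w1,*a[0]),(w15,*b[0]),(t15,*c[0])]))
for f,p in((w1,a),(w15,b),(t15,c)): print(onz(f,*p[0],.122))
cv2.imwrite('pics/s15d.png',cv2.resize(s0['image'][170:225,295:340],(490,600),interpolation=cv2.INTER_CUBIC))
cv2.imwrite('pics/w1d.png',cv2.resize(w1['image'][85:140,400:490],(800,489),interpolation=cv2.INTER_CUBIC))
E
```

```text
(array([474.3119977 , 111.52482778]), array([ 11.25,  13.5 , 435.5 ])) (array([348.22985391, 318.1866164 ]), array([ 14.25,  12.  , 530.5 ])) (array([308.75053648, 194.21512876]), array([  5.75,   6.25, 116.5 ]))
(array([0.47817089, 0.21601683, 0.1217541 ]), [np.float64(1.1444526234514985e-05), np.float64(1.1444526234526752e-05)]) (array([0.47828462, 0.21580364, 0.1217136 ]), [np.float64(0.00021110520677601442), np.float64(0.00023935313990948996), np.float64(0.0004271921753462689)])
[0.47816967 0.21615479 0.122     ]
[0.47835647 0.21604646 0.122     ]
[0.47846943 0.21543925 0.122     ]
```

View pics/s15d.png

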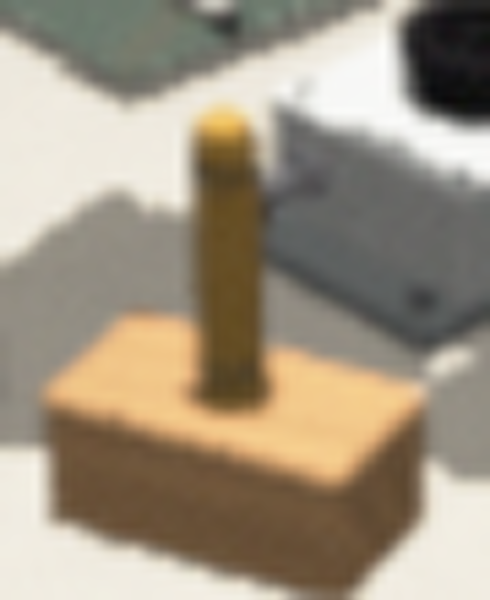

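View pics/w1d.png

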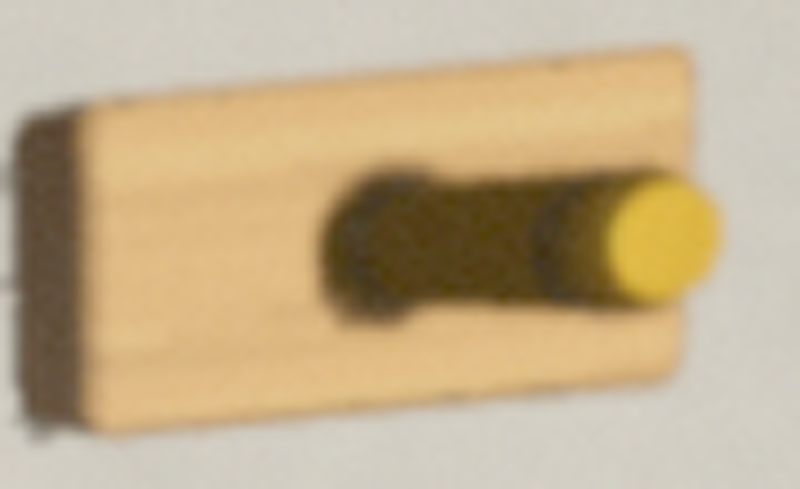

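```bash
python3 - <<'E'
from m import *
w=load('w1')
P=[onz(w,400+u/8.889-.5,85+v/8.889-.5,.04) for u,v in ((88,100),(692,45),(682,383),(92,434))];P=np.array(P);print(P.round(4),P.mean(0),np.linalg.norm(P[0]-P[1]),np.linalg.norm(P[1]-P[2]))
d=P[0]-P[1];print(np.degrees(np.arctan2(d[1],d[0])))
t=load('t15')
P=np.array([onz(t,220+u/3.75-.5,80+v/3.75-.5,.04) for u,v in ((262,417),(400,398),(410,474),(272,494))]);print(P.mean(0),np.linalg.norm(P[0]-P[1]),np.linalg.norm(P[1]-P[2]))
E
```

```text
[[0.497  0.2638 0.04  ]
 [0.5076 0.1748 0.04  ]
 [0.4592 0.1679 0.04  ]
 [0.4488 0.2578 0.04  ]] [0.47813303 0.21606694 0.04      ] 0.08954932621751413 0.04896111106283845
96.84319784770143
[0.47920447 0.21424571 0.04      ] 0.08877494227712919 0.04913772794363898
```

>>> play_rows([
  [-0.05,-0.016,0,0,-1],
  [-0.1,-0.033,0,0,-1],
  [-0.102,-0.033,-0.03,0,-1],
  [-0.102,-0.033,-0.045,0,-1],
  [-0.102,-0.033,-0.045,0,-1],
])

```text
t: 13.55
ee_pos: [0.4781, 0.2149, 0.1046]
tool_rot: [0.726, -0.688, -0.0, 0.002]
contact_force: [0.6, -0.5, 0.2]
gripper_width: 0.998
```

```bash
python3 - <<'E'
from m import *
s=sense();print(s['t'],s['ee_pos'])
w=snap('wrist','w16'); f=snap('scene','s16')
print(proj(w,[[.4783,.216,.122],[.4783,.216,.04],s['ee_pos']+[0,0,.0395]]))
cv2.imwrite('pics/s16q.png',cv2.resize(f['image'][120:240,240:400],(800,600),interpolation=cv2.INTER_CUBIC))
E
```

```text
13.55 [0.4781022  0.21491033 0.10457397]
[[316.81459186 236.96546164]
 [317.04623039 200.84605578]
 [318.55464596 252.70355321]]
```

View pics/w16.png

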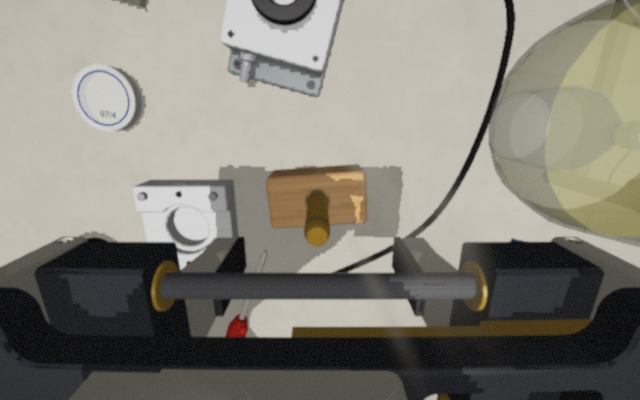

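View pics/s16q.png

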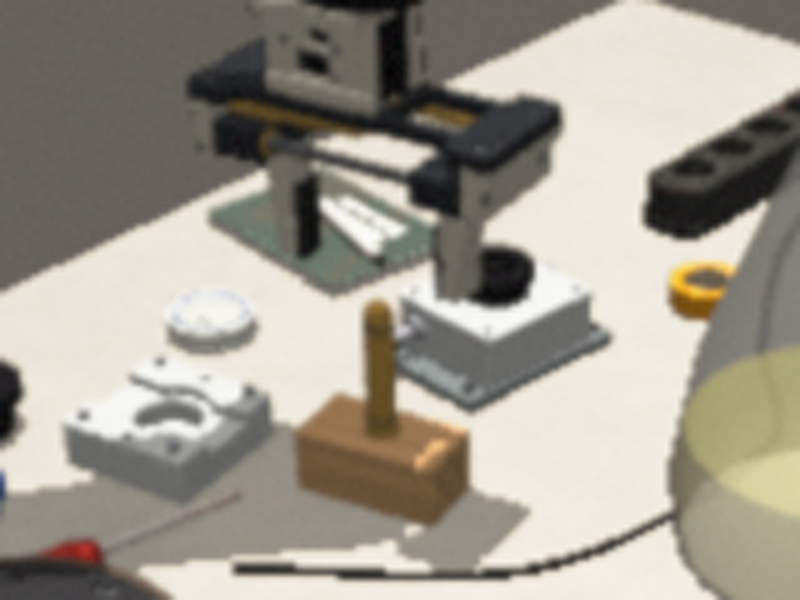

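>>> play_rows([
  [0,0.001,-0.03,0,-1],
  [0,0.001,-0.055,0,-1],
  [0,0.001,-0.07,0,-1],
  [0,0.001,-0.07,0,-1],
  [0,0.001,-0.07,0,-1],
])

```text
t: 14.28
ee_pos: [0.4789, 0.217, 0.0371]
tool_rot: [0.726, -0.687, 0.0, -0.001]
contact_force: [0.9, 0.1, 0.9]
gripper_width: 1.001
```

>>> play_rows([
  [-0.001,-0.001,-0.006,0,-1],
  [-0.001,-0.001,-0.007,0,1],
  [-0.001,-0.001,-0.007,0,1],
  [-0.001,-0.001,-0.007,0,1],
  [-0.001,-0.001,-0.007,0,1],
], newtons=45)

```text
t: 14.9
ee_pos: [0.4772, 0.2156, 0.0294]
tool_rot: [0.726, -0.687, 0.0, -0.0]
contact_force: [-0.1, 0.1, 0.4]
gripper_width: 0.608
```

>>> play_rows([
  [0,0,0,0,1],
  [0,0,0,0,1],
  [0,0,0,0,1],
  [0,0,0,0,1],
  [0,0,0,0,1],
])

```text
t: 15.52
ee_pos: [0.4772, 0.2155, 0.0292]
tool_rot: [0.726, -0.687, 0.0, 0.0]
contact_force: [0.6, -0.8, 0.8]
gripper_width: 0.195
```

>>> play_rows([
  [0,0,0,0,1],
  [0,0,0.03,0,1],
  [0,0,0.07,0,1],
  [0,0,0.1,0,1],
  [0,0,0.1,0,1],
])

```text
t: 16.15
ee_pos: [0.4784, 0.2166, 0.1316]
tool_rot: [0.726, -0.687, 0.0, -0.002]
contact_force: [-0.5, -0.1, -1.4]
gripper_width: 0.197
```

```bash
python3 - <<'E'
from m import *
s=sense();print(s['t'],s['ee_pos'],s['contact_force'],s['gripper_width'])
w=snap('wrist','w17'); f=snap('scene','s17')
cv2.imwrite('pics/s17q.png',cv2.resize(f['image'][100:220,240:400],(800,600),interpolation=cv2.INTER_CUBIC))
E
```

```text
16.15 [0.4783615  0.21657159 0.13162091] [-0.50988051 -0.10016348 -1.42118917] 0.19675865086043476
```

View pics/w17.png

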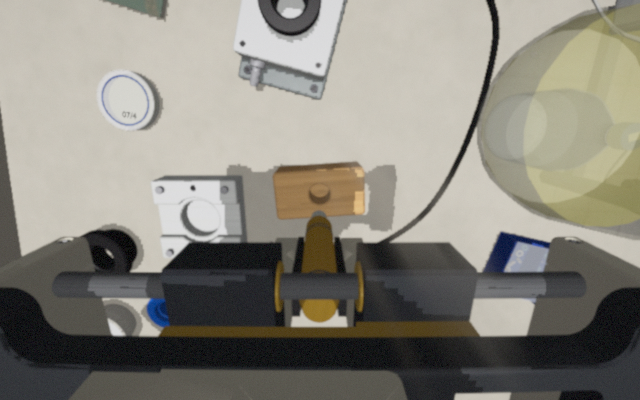

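View pics/s17q.png

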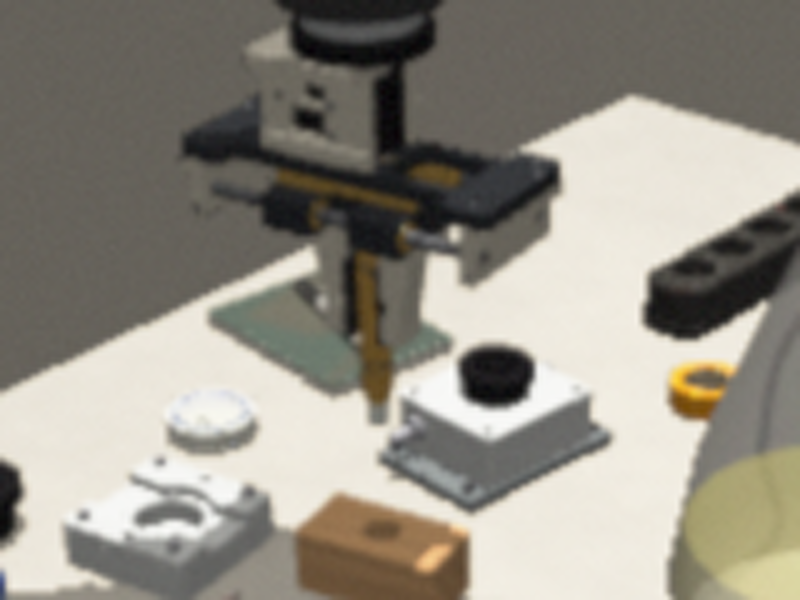

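```bash
python3 - <<'E'
from m import *
w,f=load('w17'),load('s17')
T=np.array([.4794,.2166,.1124])
for z in (0,.022,.06,.112): print(z,proj(w,[T+[0,0,z]]).round(1),((proj(f,[T+[0,0,z]])-[240,100]+.5)*5).round(0))
cv2.imwrite('pics/w17q.png',cv2.resize(w['image'][190:330,260:380],(600,700),interpolation=cv2.INTER_CUBIC)[:600])
E
```

```text
0 [[318.5 217. ]] [[375. 422.]]
0.022 [[318.4 227.5]] [[374. 387.]]
0.06 [[318.2 251.7]] [[371. 326.]]
0.112 [[317.7 308.5]] [[368. 239.]]
```

View pics/w17q.png

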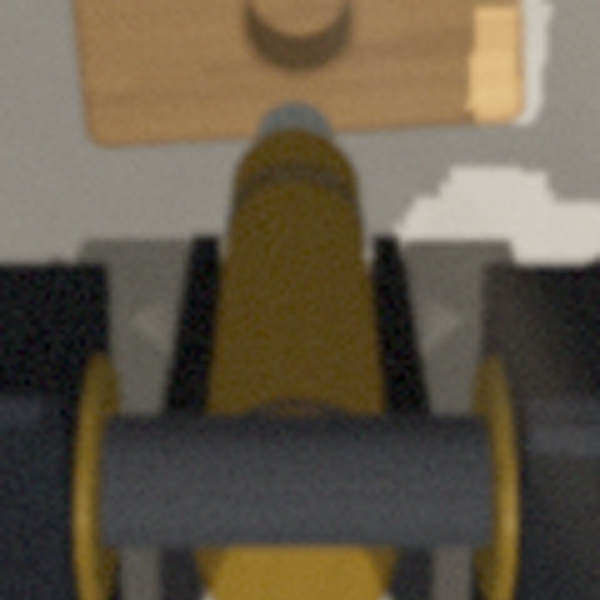

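>>> play_rows([
  [0.05,0.004,0,0,1],
  [0.1,0.008,0,0,1],
  [0.15,0.0126,0,0,1],
  [0.163,0.0126,-0.015,0,1],
  [0.163,0.0126,-0.03,0,1],
])

```text
t: 16.88
ee_pos: [0.6394, 0.2272, 0.096]
tool_rot: [0.726, -0.688, -0.001, 0.002]
contact_force: [0.2, -0.5, -1.9]
gripper_width: 0.193
```

>>> play_rows([
  [0,0,0,0,1],
  [0,0,0,0,1],
])

```text
t: 17.12
ee_pos: [0.6395, 0.2283, 0.0997]
tool_rot: [0.727, -0.687, 0.0, -0.0]
contact_force: [-0.2, -0.0, -0.8]
gripper_width: 0.197
```

```bash
cat > dv.py <<'E'
from m import *
import sys
t=sys.argv[1];s=sense();e=s['ee_pos'];print(s['t'],e.round(4),s['contact_force'].round(1),s['gripper_width'],'tip',(e+[.001,0,-.0192]).round(4))
w=snap('wrist','w'+t); f=snap('scene','s'+t)
a=cv2.resize(w['image'][150:290,240:400],(600,525),interpolation=cv2.INTER_CUBIC)
b=cv2.resize(f['image'][135:195,315:365],(200,240),interpolation=cv2.INTER_CUBIC);c=np.zeros((525,800,3),np.uint8);c[:,:600]=a;c[:240,600:]=b
cv2.imwrite(f'pics/d{t}.png',c)
E
python3 dv.py 18
```

```text
17.125 [0.6395 0.2283 0.0997] [-0.2 -0.  -0.8] 0.19683053130496128 tip [0.6405 0.2283 0.0805]
```

View pics/d18.png

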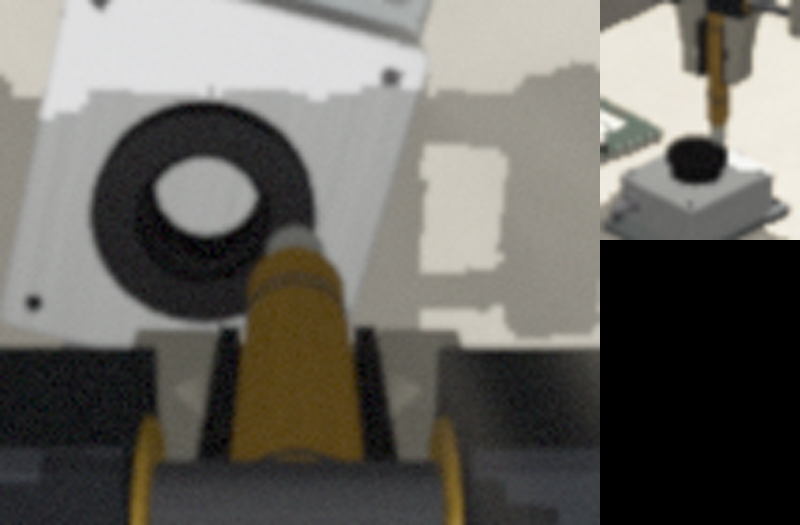

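>>> play_rows([
  [0.002,0.001,-0.005,0,1],
  [0.002,0.001,-0.01,0,1],
  [0.002,0.001,-0.012,0,1],
  [0.002,0.001,-0.013,0,1],
  [0.002,0.001,-0.014,0,1],
])

```text
t: 17.85
ee_pos: [0.6423, 0.2291, 0.0852]
tool_rot: [0.726, -0.687, 0.0, -0.0]
contact_force: [0.9, -0.1, -1.2]
gripper_width: 0.197
```

```bash
python3 dv.py 19
```

```text
17.85 [0.6423 0.2291 0.0852] [ 0.9 -0.1 -1.2] 0.1972881699771987 tip [0.6433 0.2291 0.066 ]
```

View pics/d19.png

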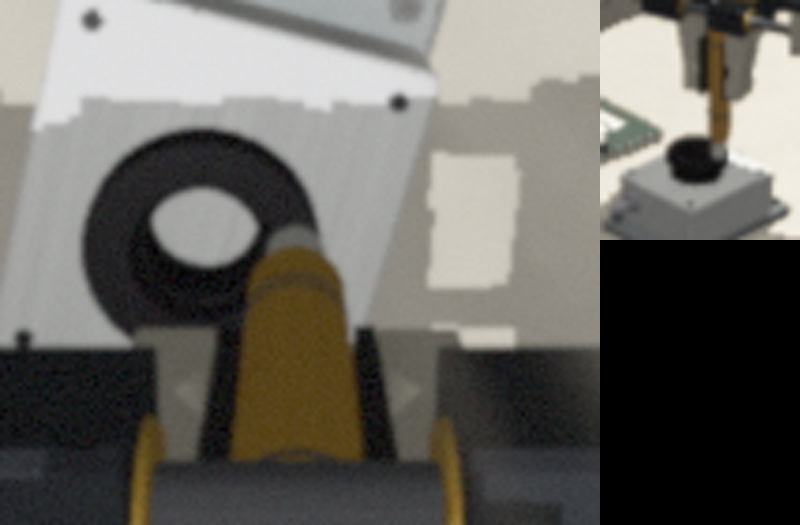

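>>> play_rows([
  [0,0,-0.001,0,1],
  [0,0,-0.002,0,1],
])

```text
t: 18.2
ee_pos: [0.6425, 0.2289, 0.0837]
tool_rot: [0.726, -0.687, 0.0, -0.0]
contact_force: [-0.1, -1.8, 1.8]
gripper_width: 0.194
```

>>> play_rows([
  [0,0,-0.001,0,1],
  [0,0,-0.0025,0,1],
])

```text
t: 18.45
ee_pos: [0.6424, 0.2288, 0.0812]
tool_rot: [0.726, -0.687, 0.0, -0.0]
contact_force: [-0.0, -2.8, 2.5]
gripper_width: 0.196
```

>>> play_rows([
  [0,0,0.008,0,1],
  [0,0.01,0.012,0,1],
  [0,0.03,0.012,0,1],
  [0,0.039,0.012,0,1],
  [0,0.039,0.008,0,1],
])

```text
t: 19.08
ee_pos: [0.6421, 0.2695, 0.0884]
tool_rot: [0.727, -0.687, -0.0, -0.0]
contact_force: [0.2, 0.4, -1.4]
gripper_width: 0.196
```

```bash
python3 dv.py 20
```

```text
19.075 [0.6421 0.2695 0.0884] [ 0.2  0.4 -1.4] 0.19571682422341888 tip [0.6431 0.2695 0.0692]
```

View pics/d20.png

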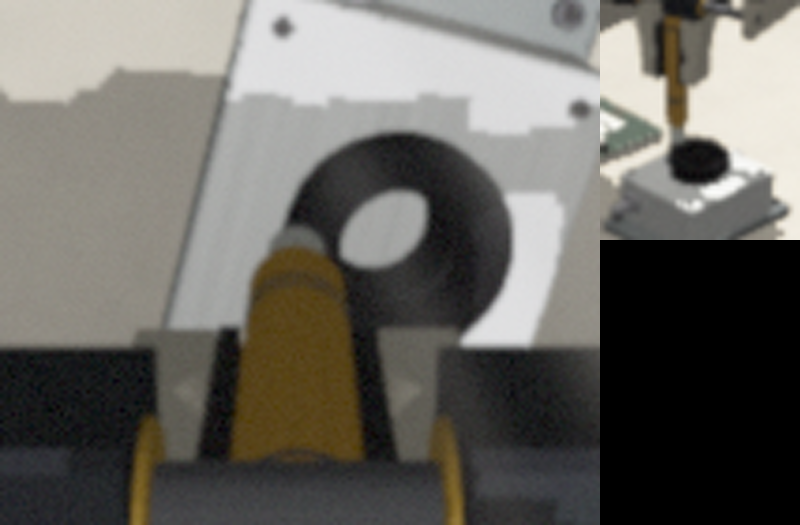

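>>> play_rows([
  [0,-0.001,-0.003,0,1],
  [0,-0.001,-0.005,0,1],
  [0,-0.001,-0.007,0,1],
])

```text
t: 19.55
ee_pos: [0.6431, 0.2675, 0.0826]
tool_rot: [0.726, -0.687, 0.0, -0.001]
contact_force: [0.6, 2.0, 4.1]
gripper_width: 0.197
```

>>> play_rows([
  [0,0,-0.001,0,1],
  [0,0,-0.0025,0,1],
])

```text
t: 19.8
ee_pos: [0.6426, 0.2674, 0.0796]
tool_rot: [0.726, -0.687, 0.0, -0.001]
contact_force: [0.6, 2.6, 4.1]
gripper_width: 0.196
```

```bash
python3 dv.py 21
```

```text
19.8 [0.6426 0.2674 0.0796] [0.6 2.6 4.1] 0.1958390554268999 tip [0.6436 0.2674 0.0604]
```

View pics/d21.png

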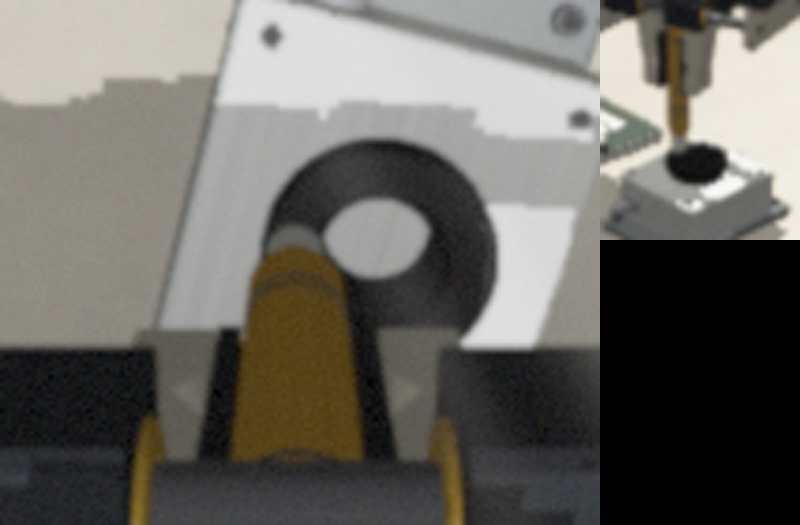

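>>> play_rows([
  [0,0,0.008,0,1],
  [-0.001,-0.01,0.01,0,1],
  [-0.001,-0.03,0.01,0,1],
  [-0.001,-0.038,0.008,0,1],
  [-0.001,-0.038,0.004,0,1],
])

```text
t: 20.52
ee_pos: [0.6412, 0.2278, 0.0832]
tool_rot: [0.726, -0.688, -0.0, 0.0]
contact_force: [0.0, -0.6, -0.9]
gripper_width: 0.196
```

>>> play_rows([
  [0,0,-0.002,0,1],
  [0,0,-0.003,0,1],
  [0,0,-0.004,0,1],
])

```text
t: 20.9
ee_pos: [0.6414, 0.2292, 0.0797]
tool_rot: [0.727, -0.687, 0.0, -0.0]
contact_force: [-0.1, -2.4, 2.7]
gripper_width: 0.195
```

>>> play_rows([
  [0,0,-0.001,0,1],
  [0,0,-0.0023,0,1],
])

```text
t: 21.15
ee_pos: [0.6414, 0.2291, 0.0773]
tool_rot: [0.726, -0.687, 0.0, -0.0]
contact_force: [-0.7, -3.9, 4.5]
gripper_width: 0.199
```

>>> play_rows([
  [0,0,0.008,0,1],
  [0.0005,0.01,0.01,0,1],
  [0.0005,0.03,0.01,0,1],
  [0.0005,0.0385,0.008,0,1],
  [0.0005,0.0385,0.006,0,1],
])

```text
t: 21.78
ee_pos: [0.6413, 0.2688, 0.0822]
tool_rot: [0.727, -0.687, -0.0, 0.0]
contact_force: [0.1, -1.3, -1.2]
gripper_width: 0.197
```

```bash
python3 dv.py 22
```

```text
21.775 [0.6413 0.2688 0.0822] [ 0.1 -1.3 -1.2] 0.1970806462115296 tip [0.6423 0.2688 0.063 ]
```

View pics/d22.png

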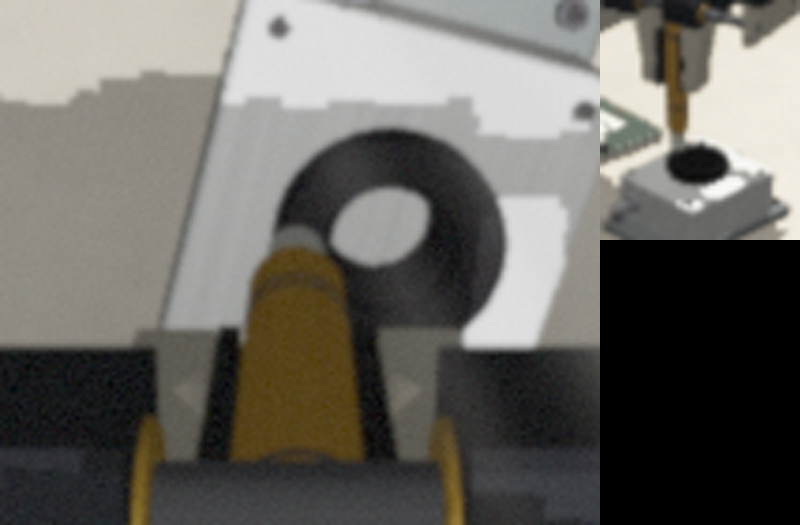

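Tilt is modest (toward −y). Continuing on the +y side.

>>> play_rows([
  [0.0005,-0.0007,-0.002,0,1],
  [0.0005,-0.0007,-0.004,0,1],
  [0.0005,-0.0007,-0.0065,0,1],
  [0.0005,-0.0007,-0.0065,0,1],
])

```text
t: 22.38
ee_pos: [0.6428, 0.2673, 0.077]
tool_rot: [0.726, -0.687, 0.0, -0.001]
contact_force: [-0.1, 1.6, 2.0]
gripper_width: 0.192
```

>>> play_rows([
  [0,0,-0.001,0,1],
  [0,0,-0.0012,0,1],
])

```text
t: 22.62
ee_pos: [0.6428, 0.2676, 0.076]
tool_rot: [0.726, -0.687, 0.0, -0.001]
contact_force: [-0.2, 2.6, 5.4]
gripper_width: 0.195
```

>>> play_rows([
  [0,0,0.008,0,1],
  [-0.0005,-0.01,0.01,0,1],
  [-0.0005,-0.03,0.01,0,1],
  [-0.0005,-0.038,0.008,0,1],
  [-0.0005,-0.038,0.005,0,1],
])

```text
t: 23.25
ee_pos: [0.6417, 0.2276, 0.0801]
tool_rot: [0.726, -0.688, -0.0, 0.0]
contact_force: [-0.4, -0.1, -1.1]
gripper_width: 0.196
```

```bash
python3 dv.py 23
```

```text
23.25 [0.6417 0.2276 0.0801] [-0.4 -0.1 -1.1] 0.1958621828275094 tip [0.6427 0.2276 0.0609]
```

View pics/d23.png

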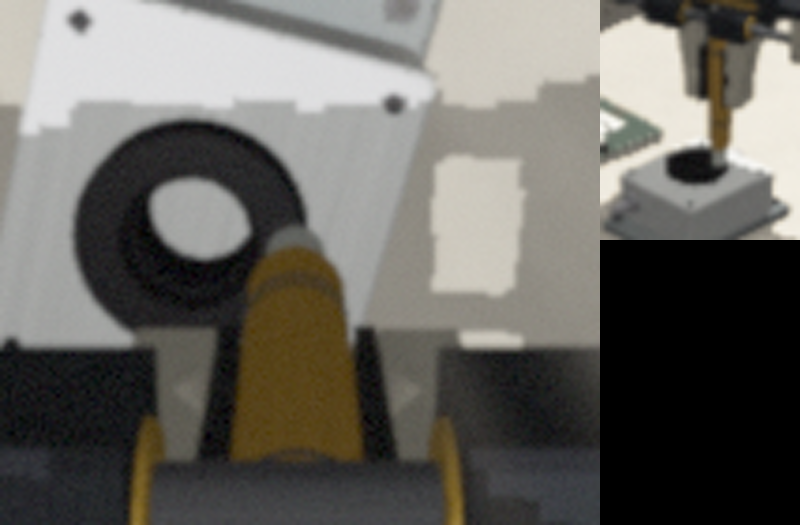

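>>> play_rows([
  [0,0.001,-0.002,0,1],
  [0,0.001,-0.004,0,1],
  [0,0.001,-0.006,0,1],
  [0,0.001,-0.006,0,1],
])

```text
t: 23.85
ee_pos: [0.6418, 0.2299, 0.0753]
tool_rot: [0.727, -0.687, 0.0, -0.0]
contact_force: [-2.2, -2.2, 5.9]
gripper_width: 0.201
```

>>> play_rows([
  [0,0,0.008,0,1],
  [0.0005,0.01,0.01,0,1],
  [0.0005,0.03,0.01,0,1],
  [0.0005,0.038,0.007,0,1],
  [0.0005,0.038,0.004,0,1],
])

```text
t: 24.48
ee_pos: [0.6418, 0.269, 0.0774]
tool_rot: [0.727, -0.687, -0.0, 0.0]
contact_force: [0.4, -1.4, -1.5]
gripper_width: 0.199
```

>>> play_rows([
  [0,0,-0.002,0,1],
  [0,0,-0.004,0,1],
  [0,0,-0.005,0,1],
])

```text
t: 24.85
ee_pos: [0.6427, 0.2681, 0.0752]
tool_rot: [0.726, -0.687, 0.0, -0.001]
contact_force: [-6.4, 1.2, 13.5]
gripper_width: 0.193
```

```bash
python3 dv.py 24
```

```text
24.85 [0.6427 0.2681 0.0752] [-6.4  1.2 13.5] 0.19310252952627183 tip [0.6437 0.2681 0.056 ]
```

View pics/d24.png

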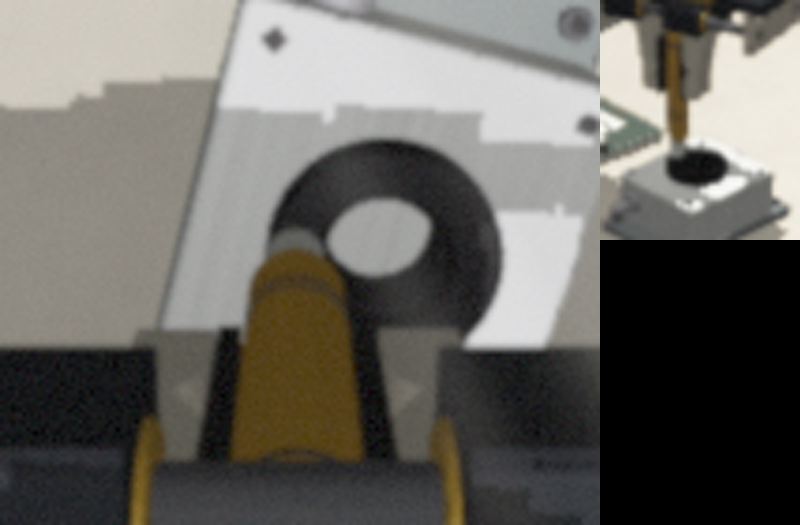

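>>> play_rows([
  [0,0,-0.0005,0,1],
  [0,0,-0.001,0,1],
])

```text
t: 25.2
ee_pos: [0.6428, 0.2682, 0.0751]
tool_rot: [0.726, -0.687, 0.0, -0.001]
contact_force: [-6.3, 1.2, 15.9]
gripper_width: 0.196
```

>>> play_rows([
  [0,0,0.009,0,1],
  [-0.0005,-0.01,0.011,0,1],
  [-0.0005,-0.03,0.011,0,1],
  [-0.0005,-0.038,0.009,0,1],
  [-0.0005,-0.038,0.005,0,1],
])

```text
t: 25.82
ee_pos: [0.6418, 0.2286, 0.077]
tool_rot: [0.726, -0.688, -0.0, 0.0]
contact_force: [-0.5, -0.0, -1.0]
gripper_width: 0.198
```

>>> play_rows([
  [0,0,-0.002,0,1],
  [0,0,-0.004,0,1],
  [0,0,-0.005,0,1],
  [0,0,-0.006,0,1],
])

```text
t: 26.32
ee_pos: [0.6425, 0.2297, 0.0749]
tool_rot: [0.727, -0.687, 0.001, -0.001]
contact_force: [-7.7, -4.5, 23.7]
gripper_width: 0.197
```

>>> play_rows([
  [0,0,0.015,0,1],
  [-0.02,0,0.04,0,1],
  [-0.05,0,0.05,0,1],
  [-0.06,0,0.05,0,1],
  [-0.06,0,0.05,0,1],
])

```text
t: 26.95
ee_pos: [0.5814, 0.2304, 0.1213]
tool_rot: [0.727, -0.687, -0.0, -0.0]
contact_force: [-0.9, -0.1, -1.7]
gripper_width: 0.197
```

```bash
python3 - <<'E'
from m import *
s=sense();print(s['t'],s['ee_pos'],s['contact_force'],s['gripper_width'])
w=snap('wrist','w25'); f=snap('scene','s25')
a=cv2.resize(w['image'][60:260,240:400],(480,600),interpolation=cv2.INTER_CUBIC)
b=cv2.resize(f['image'][150:200,310:365],(320,290),interpolation=cv2.INTER_CUBIC)
g=load('s15');b2=cv2.resize(g['image'][150:200,310:365],(320,290),interpolation=cv2.INTER_CUBIC)
c=np.zeros((600,800,3),np.uint8);c[:,:480]=a;c[:290,480:]=b;c[300:590,480:]=b2;cv2.imwrite('pics/d25.png',c)
E
```

```text
26.95 [0.5813917  0.23036698 0.12132526] [-0.9366864  -0.13550975 -1.69478858] 0.19675037438748405
```

View pics/d25.png

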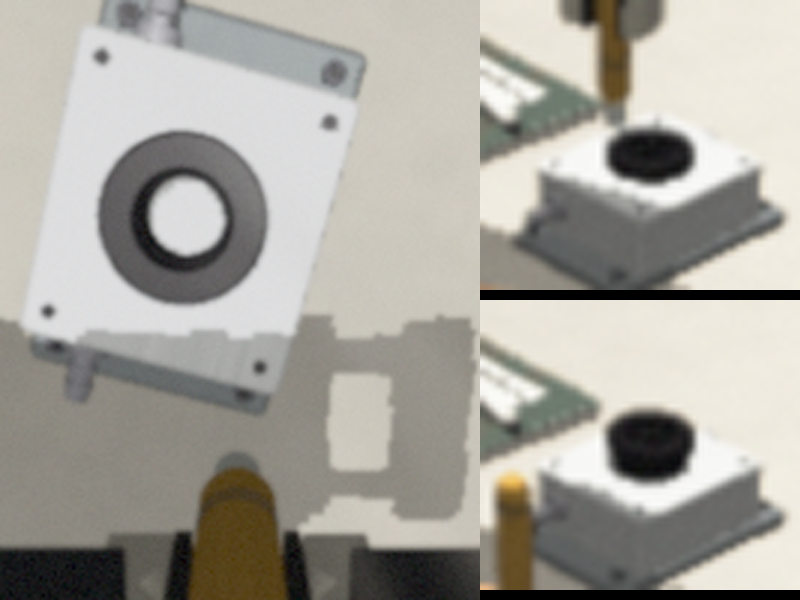

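>>> play_rows([
  [0.03,0.015,-0.01,0,1],
  [0.041,0.0185,-0.025,0,1],
  [0.041,0.0185,-0.038,0,1],
  [0.041,0.0185,-0.042,0,1],
  [0.041,0.0185,-0.042,0,1],
])

```text
t: 27.68
ee_pos: [0.6222, 0.248, 0.079]
tool_rot: [0.726, -0.687, -0.0, 0.0]
contact_force: [-0.4, 0.1, 0.1]
gripper_width: 0.2
```

>>> play_rows([
  [0,0,-0.002,0,1],
  [0,0,-0.004,0,1],
  [0,0,-0.006,0,1],
])

```text
t: 28.05
ee_pos: [0.6233, 0.2487, 0.0751]
tool_rot: [0.727, -0.687, 0.001, -0.001]
contact_force: [-5.3, -0.7, 15.9]
gripper_width: 0.202
```

>>> play_rows([
  [0,0,0.009,0,1],
  [0.01,0,0.014,0,1],
  [0.03,0,0.014,0,1],
  [0.038,0,0.012,0,1],
  [0.038,0,0.008,0,1],
])

```text
t: 28.68
ee_pos: [0.661, 0.2482, 0.0805]
tool_rot: [0.726, -0.688, -0.0, 0.0]
contact_force: [-0.7, 0.2, -1.6]
gripper_width: 0.2
```

>>> play_rows([
  [0,0,-0.003,0,1],
  [0,0,-0.005,0,1],
  [0,0,-0.007,0,1],
  [0,0,-0.008,0,1],
])

```text
t: 29.18
ee_pos: [0.6609, 0.2486, 0.0751]
tool_rot: [0.727, -0.687, 0.0, -0.0]
contact_force: [-5.3, -0.4, 11.5]
gripper_width: 0.197
```

>>> play_rows([
  [0,0,0.03,0,1],
  [-0.02,-0.005,0.055,0,1],
  [-0.08,-0.015,0.055,0,1],
  [-0.13,-0.025,0.055,0,1],
  [-0.175,-0.033,0.055,0,1],
])

```text
t: 29.8
ee_pos: [0.4839, 0.215, 0.1285]
tool_rot: [0.726, -0.687, -0.0, -0.0]
contact_force: [-0.4, 0.5, -0.7]
gripper_width: 0.199
```

>>> play_rows([
  [-0.008,0,0,0,1],
  [-0.008,0,-0.01,0,1],
  [-0.008,0,-0.02,0,1],
  [-0.008,0,-0.03,0,1],
  [-0.008,0,-0.03,0,1],
])

```text
t: 30.42
ee_pos: [0.4774, 0.2147, 0.0965]
tool_rot: [0.726, -0.688, -0.0, 0.002]
contact_force: [-1.0, -0.8, -1.4]
gripper_width: 0.192
```

```bash
python3 - <<'E'
from m import *
s=sense();print(s['t'],s['ee_pos'],s['contact_force'],s['gripper_width'])
w=snap('wrist','w26'); f=snap('scene','s26')
a=cv2.resize(w['image'][160:300,250:390],(500,500),interpolation=cv2.INTER_CUBIC)
b=cv2.resize(f['image'][160:230,285:345],(300,350),interpolation=cv2.INTER_CUBIC)
c=np.zeros((500,800,3),np.uint8);c[:,:500]=a;c[:350,500:]=b;cv2.imwrite('pics/d26.png',c)
e=s['ee_pos'];print(proj(w,[e+[.001,0,-.0192],[.4781,.2161,.04]]),proj(f,[e+[.001,0,-.0192],[.4781,.2161,.04]]))
E
```

```text
30.425 [0.47741716 0.2147334  0.09654084] [-1.0231161  -0.78850813 -1.39590086] 0.19238844794422333
[[318.3887679  216.88121732]
 [316.76849987 202.93339007]] [[315.19765226 194.93297001]
 [315.15912003 205.95644002]]
```

View pics/d26.png

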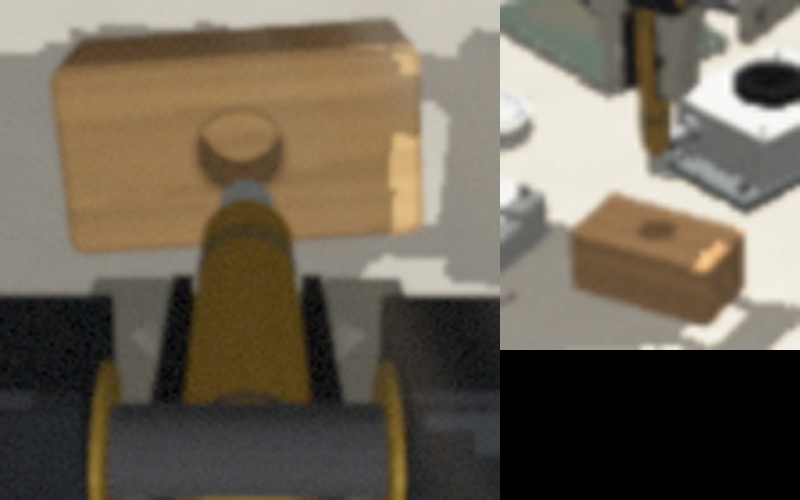

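```bash
python3 - <<'E'
from m import *
w=load('w26');a=np.linspace(0,6.283,181)
for x,y in ((.4781,.2161),(.4791,.2161)):
    q=(proj(w,np.c_[x+.01075*np.cos(a),y+.01075*np.sin(a),0*a+.04])-[250,160]+.5)*3.571;print(x,q.min(0),q.max(0))
print(sense()['ee_pos'])
E
```

```text
0.4781 [197.50640861 113.82886811] [282.91377548 195.39214816]
0.4791 [197.66354947 109.94370968] [283.16623686 191.68930992]
[0.47793986 0.21524922 0.09779144]
```

>>> play_rows([
  [0,0.0006,-0.02,0,1],
  [0,0.0006,-0.033,0,1],
  [0,0.0006,-0.04,0,1],
  [0,0.0006,-0.044,0,1],
])

```text
t: 31.02
ee_pos: [0.4778, 0.216, 0.0541]
tool_rot: [0.726, -0.687, 0.0, 0.0]
contact_force: [0.2, -0.3, -1.1]
gripper_width: 0.202
```

Tip is ~5 mm into the hole with no contact force; continue.

>>> play_rows([
  [0,0,-0.008,0,1],
  [0,0,-0.015,0,1],
  [0,0,-0.02,0,1],
  [0,0,-0.0225,0,1],
  [0,0,-0.0225,0,1],
])

```text
t: 31.65
ee_pos: [0.4777, 0.216, 0.0316]
tool_rot: [0.726, -0.687, 0.0, 0.0]
contact_force: [-0.3, -0.3, -0.9]
gripper_width: 0.197
```

>>> play_rows([
  [0,0,-0.0015,0,1],
  [0,0,-0.0015,0,-1],
  [0,0,-0.0015,0,-1],
  [0,0,-0.0015,0,-1],
  [0,0,-0.0015,0,-1],
])

```text
t: 32.28
ee_pos: [0.4777, 0.2161, 0.0304]
tool_rot: [0.726, -0.687, 0.0, -0.0]
contact_force: [-0.1, -0.6, 0.4]
gripper_width: 0.589
```

>>> play_rows([
  [0,0,0,0,-1],
  [0,0,0,0,-1],
  [0,0,0,0,-1],
  [0,0,0,0,-1],
  [0,0,0,0,-1],
])

```text
t: 32.9
ee_pos: [0.4777, 0.216, 0.0302]
tool_rot: [0.726, -0.687, 0.0, 0.0]
contact_force: [0.4, 0.2, -0.2]
gripper_width: 0.999
```

>>> play_rows([
  [0,0,0.04,0,-1],
  [0,0,0.09,0,-1],
  [0,0.02,0.14,0,-1],
  [0,0.05,0.15,0,-1],
  [0,0.05,0.15,0,-1],
])

```text
t: 33.52
ee_pos: [0.4782, 0.2679, 0.1814]
tool_rot: [0.727, -0.687, -0.0, -0.001]
contact_force: [-0.8, -1.2, -1.2]
gripper_width: 0.998
```

```bash
python3 - <<'E'
from m import *
s=sense();print(s['t'],s['ee_pos'],s['contact_force'],s['gripper_width'])
w=snap('wrist','w27'); f=snap('scene','s27')
cv2.imwrite('pics/s27q.png',cv2.resize(f['image'][140:230,240:360],(800,600),interpolation=cv2.INTER_CUBIC))
E
```

```text
33.525 [0.47815113 0.26788057 0.18140014] [-0.815637   -1.2459594  -1.17452648] 0.9982557290836512
```

View pics/s27q.png

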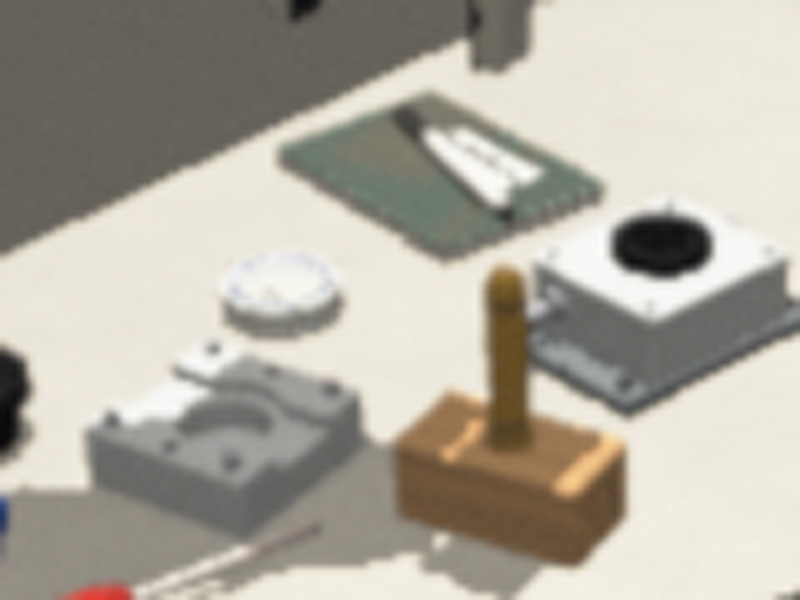

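View pics/w27.png

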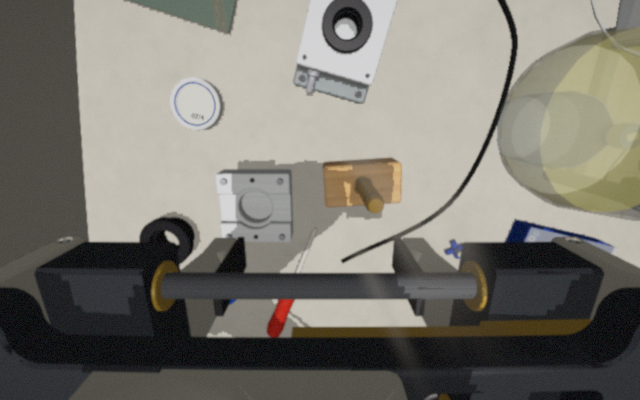

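```bash
python3 - <<'E'
from m import *
w25,s,w27,s15,w15=load('w25'),load('s27'),load('w27'),load('s15'),load('w15')
g=lambda f,u,v,r,th:max(dark(f,u,v,r,th,60),key=lambda q:q[2])
a=g(w25,301,132,36,150);b=g(s,339,176,13,80);c=g(w27,347,25,25,110)
print(np.round(a,1),np.round(b,1),np.round(c,1))
print(onz(w25,a[0],a[1],.056),onz(w27,c[0],c[1],.056))
# rim top z via scene (top face: mask incl. side wall), compare top extreme
for z in (.053,.056,.059):
    t=np.linspace(0,6.283,181);q=proj(s,np.c_[.6426+.025*np.cos(t),.249+.025*np.sin(t),0*t+z]);print(z,q.min(0).round(1),q.max(0).round(1))
print('blob box',b[0]-b[3]/2,b[0]+b[3]/2,b[1]-b[2]/2,b[1]+b[2]/2)
# drift head
def blob(f,u,v,r):
    h=cv2.cvtColor(cv2.resize(f['image'][v-r:v+r,u-r:u+r],None,fx=4,fy=4,interpolation=cv2.INTER_CUBIC),cv2.COLOR_BGR2HSV)
    print(h[4*r].tolist()[::12])
cv2.imwrite('pics/w27d.png',cv2.resize(w27['image'][145:225,310:410],(800,640),interpolation=cv2.INTER_CUBIC)[:600])
E
```

```text
[300.4 132.2  56.2  58.2 158.9] [338.8 176.5   8.6  14.3  90.3] [346.7  24.2  49.5  58.1   8.1]
[0.64285882 0.249419   0.056     ] [0.64151263 0.24952526 0.056     ]
0.053 [330.3 172.4] [346.2 180. ]
0.056 [330.3 171.6] [346.2 179.2]
0.059 [330.3 170.8] [346.2 178.3]
blob box 331.6360445022583 345.93462085723877 172.18005561828613 180.73955154418945
```

View pics/w27d.png

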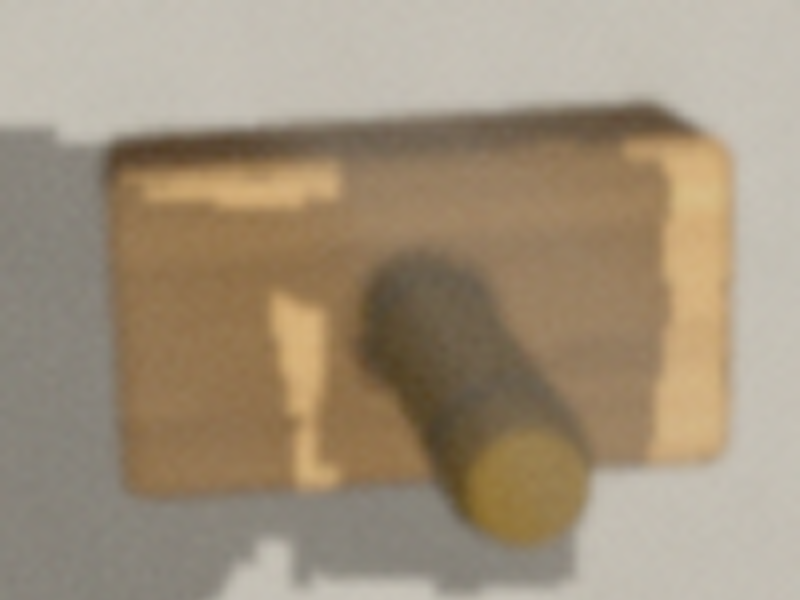

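```bash
python3 - <<'E'
from m import *
w=load('w27');print(onz(w,375.4,205.4,.122)); s=sense();print(s['t'],s['contact_force'])
print(finish_job())
E
```

```text
[0.47882299 0.21591656 0.122     ]
33.625 [-0.096457   -0.56736098  0.44847283]
the job is handed in; nothing more can be done
None
```

I lifted the cup out of the mould, stood it in the bore and tapped it home with the drift. The drift is back in its hole. I handed the job in at about 33.6 s; no verdict is given.

**What I did**
- **Strokes:** I tapped the cup in with alternating strokes on the −y and +y sides. I finished with a check stroke on the −x and +x sides.
- **Which cup:** The cup was the black one in the mould, the smaller of the two black rings.

**Last checks**
- **Cup:** It met hard resistance at the same height (±0.1 mm) on all four sides. In both camera views it looks flush and square. Its centre measures about 1 mm or less from the bore's axis, and its top stands at about 54–56 mm (56 mm when fully home).
- **Drift:** It stands upright, with its head within about 1 mm of the hole's axis. Its tip was about 29 mm down when I let go.
- **Bystanders:** I saw no bystander moved in the last pictures, but I did not measure them.

**What disagreed or went wrong**
- **Finger tips:** The cameras showed the real finger tips about 40 mm behind the reported TCP. The first grasp closed on empty air above the cup, and I worked with the measured offset after that.
- **Tilt while setting the cup in:** The cup tipped to about 0.12 rad (7°) in the grip as it entered the bore mouth, under the 10° limit. I straightened it to about 0.015 rad before letting go.

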